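# Wedge up a row of plywood slats and lock the wedge with a slotted turn-button

## Task

Clamp up the four plywood slats in the cutting jig: first push the slat that stands out of the row forward until its end meets the back fence like the others, then push the wedge home by its thick end until the row is tight and the wedge is flush with the near ends of the slats. Then take the flat screwdriver with the six-sided handle from the rack, set its blade in the slotted screw of the turn-button and, keeping it seated, turn the screw clockwise about a quarter turn to its stop, so that the steel tongue lies behind the wedge (turn it only with the screwdriver). Finally stand the screwdriver back in a hole of the rack and let go; leave the other tools and things where they are.

Things in the scene. Friction and masses are not known exactly. Their poses are not given: they have to be found in the camera images.
- jig: cutting jig fixed to the bench: brown fibreboard base 220 (x) x 250 (y) x 18 mm, origin at the centre of its underside, x from the open near side to the back fence, y left, z up. On it, 22 mm high: back fence, near face at x = 90 mm; left side stop, face at y = 100 mm; right angled cleat (1 in 5). Slats and wedge lie along x. Packed tight, slat middles are at x = 30 mm, slat near ends at x = -30 mm
- slat1_mid (a point): plywood slat 120 x 30 x 18 mm flat on the jig's base; point at its very middle, x along its length (jig x). The four slats lie side by side with gaps of about 1 mm, order varies; three are within 4 mm of the back fence, one stands out about 35 mm towards the near side
- slat2_mid (a point): a slat like slat1
- slat3_mid (a point): a slat like slat1
- slat4_mid (a point): a slat like slat1
- wedge_mid (a point): loose waxed wooden wedge between the last slat and the cleat: 110 mm long, 24 mm high, 18 mm wide at its thin far end, 40 mm at its thick near end; starts 45 to 55 mm short of home. Point half-way along and half-way up, x to the thin end; home at x = 25 mm of the jig. It slides easily until the row is tight, then stops hard and stays jammed (15 N is enough)
- wedge_butt (a point): centre of the wedge's thick near end face (40 x 24 mm), where it is pushed; x points to the thin end. Home at x = -30, y = -40 mm of the jig, flush with the slats' near ends; on the way the wedge follows the cleat, so it drifts some 6 mm to the left
- keeper (a joint): angle of the turn-button (rad): 0 = tongue points to the near side (jig -x), clear of the wedge; grows turning clockwise seen from above; stop at 1.571 = tongue points left (jig +y), behind the wedge's thick end. Starts 0 to 0.25. Friction about 0.08 N m, stays where it is left. If the wedge is not home the tongue strikes it and cannot close
- keeper_slot (a point): centre of the floor of the slot in the turn-button's round steel screw head (22 mm across) at the jig's near right, on the upright pivot axis. x runs along slot and tongue (pivot to tongue's end), z up. The slot runs right across the head, 6.5 mm deep, 3.2 mm wide, with bevelled lips 7 mm apart. The tongue is 61 mm long from the pivot, 16 mm wide, its top 9 mm above the jig's base
- driver_handle (a point): flat screwdriver standing in the rack, blade down: dark wooden six-sided handle 100 mm long, 28 mm across flats; 162 mm overall, shank 9 mm thick. Point at the handle's middle, 112 mm above the tip, 50 mm below the top (taller than the rack's other tools, awl and file, which have round handles; order varies). x along the blade's width, z up; two flats face +y and -y, the others 60 degrees on.
- driver_tip (a point): middle of the screwdriver's blade tip: blade 14 mm wide (along x) and 2 mm thick (along y), straight for 12 mm
- rack: low wooden tool rack fixed on the bench, 260 (x) x 50 (y) mm, top 80 mm above the bench; origin at the centre of its underside. Three upright through holes 19 mm wide at x = -90, 0, +90 mm; the tools hang in them with the handle resting on the top, 62 mm of each below it
- rack_hole1 (a point): mouth of the hole at x = -90 mm, at the rack's top
- rack_hole2 (a point): mouth of the middle hole
- rack_hole3 (a point): mouth of the hole at x = +90 mm
- awl: awl with a pear-shaped handle (43 mm wide, top 55 mm above the rack) in the rack, origin at its point; leave it alone
- round_file: round file with a turned handle (30 mm wide, top 70 mm above the rack) in the rack, origin at its lower end; leave it alone
- jigsaw: grey and black cordless jigsaw 260 x 70 x 165 mm standing on its shoe, right of the jig; leave it alone
- glue: white glue bottle 58 mm wide, 170 mm tall; leave it alone
- paint_tin: paint tin 100 mm wide, 115 mm tall; leave it alone
- sanding_block: cork sanding block 110 x 65 x 30 mm on the near side; leave it alone
- tape_measure: tape measure 70 x 35 x 62 mm on the near side; leave it alone
There are look-alikes about, which are no part of the job. Leave any blue, orange or turquoise look-alike of the part that bears driver_handle alone.

How it is judged:
On the way, in this order (a step that is already met when the one before it is completed fails the run):
1. all four slats are in, their far ends within 5 mm of the back fence, the wedge not yet driven (x of each of slat1_mid, slat2_mid, slat3_mid, slat4_mid in the frame of jig above 0.025 m and x of wedge_mid in the frame of jig below 0.01 m), for 0.1 s.
2. the wedge is driven home (within 3 mm of flush or beyond) (x of each of slat1_mid, slat2_mid, slat3_mid, slat4_mid in the frame of jig above 0.025 m and x of wedge_mid in the frame of jig above 0.022 m), for 0.1 s.
3. the screwdriver's blade sits in the slot while the turn-button is still open (horizontal distance between driver_tip and keeper_slot below 0.006 m and z of driver_tip in the frame of keeper_slot below 0.004 m and value of joint keeper below 0.6 rad), for 0.1 s.
4. the turn-button is turned to its stop (within 0.15 rad) with the blade seated in the slot (horizontal distance between driver_tip and keeper_slot below 0.006 m and z of driver_tip in the frame of keeper_slot below 0.004 m and value of joint keeper above 1.42 rad), for 0.1 s.
At the end, for the whole second after the job is handed in: All four slats are within 5 mm of the back fence, the wedge at most 3 mm short of flush, the turn-button within 0.15 rad of its closed stop (above 1.42 rad), and the screwdriver stands released, at rest, upright within 0.15 rad, in a hole of the rack with its handle on the rack's top (all of step 2 and value of joint keeper above 1.42 rad and angle between driver_handle's own z axis and vertical below 0.15 rad and z of driver_tip in the frame of rack between 0.012 and 0.022 m and (horizontal distance between driver_handle and rack_hole1 below 0.012 m or horizontal distance between driver_handle and rack_hole2 below 0.012 m or horizontal distance between driver_handle and rack_hole3 below 0.012 m) and linear speed of driver below 0.02 m/s); the robot touches nothing.
It fails at once if the turn-button is turned while the screwdriver's blade is not in its slot (distance between driver_tip and keeper_slot above 0.01 m and (velocity of joint keeper above 0.3 rad/s or velocity of joint keeper below -0.3 rad/s)).
It fails at once if another tool or bystander is moved more than 25 mm (distance of any of awl, round_file, jigsaw, glue, paint_tin, sanding_block, tape_measure from where it was at the start of the episode above 0.025 m).
It also fails if it takes over 64 s, if anything falls off the work surface, if the arm or the gripper's body presses on something with over 40 N, if the wrist force passes 120 N, or if a joint passes its speed limit or range.

## Robot

A 7-joint arm with a two-finger parallel gripper is mounted at the origin on the work surface. World frame = base frame: x ahead of the robot, y to its left, z up, the work surface at z = 0. Lengths are in m, angles in rad, forces in N, time in s.
With the tool pointing down it reaches from about 0.35 to 0.9 m from the base axis. Payload 8.1 kg.
Tool frame: the origin (TCP) lies at the very end of the fingers, on their centre line; the grasp point (between the pads) lies 19 mm behind it; x points along the fingers, z is the direction in which the jaws open and shut, and the axes are right-handed (so a half turn about x gives the same grasp; the last joint's range is limited). The gripper opens to 85 mm and grips with 20 to 120 N. Pads are 22 mm wide; open, the fingers measure 114 mm over their backs; the gripper's body (76 mm by 85 mm) begins 54 mm behind the grasp point. The pads swing forward as they close: fully open they stand 13 mm farther back than shut.
Start: joints at [-1.372, 0.434, 0.025, 1.573, -0.012, 1.134, -0.075], TCP at [0.186, 0.597, 0.231] pointing down, gripper open.
Joint ranges: [-2.62, 2.62], [-0.44, 2.09], [-1.27, 1.32], [0.08, 2.57], [-1.32, 4.46], [0.12, 2], [-2.74, 2.74]. Speed limits (rad/s): [2.22, 2.22, 3.01, 3.01, 3.14, 3.14, 3.14].

## Interface

Orientations are given as a unit quaternion [x, y, z, w].
In Python, from plant import arm gives the robot as it stands.
- The arm moves only by the tool send_rows, never from a script. Its argument "rows" is a list of rows, each an object with "hand": the opening, from 0 (shut) to 1 (fully open); "delta_pos": the shift along the tool's x, y, z normalised to -1 to 1, where 1 is 2 cm, a list of three; "twist": the turn, a rotation vector about the tool's x, y, z normalised to -1 to 1, where 1 is 360 degrees, a list of three. In form: [{"hand": hand, "delta_pos": [x, y, z], "twist": [ax, ay, az]}, ...]. A call has 1 to 20 rows; each row shifts and turns the pose as measured when the row begins, along the tool's axes as they then stand; what a row does not reach is not made up. A row lasts 1/10 s, in which the tool goes at most 50 mm and 8.59 degrees, less where a joint would pass 70% of its speed; a pose out of reach is approached as far as the arm can. A call with a number of a shift or a turn outside -1 to 1 is refused whole. A call with a gripper value outside its range is refused whole. The fingers move at their own pace and stop on an object; the grip force is fixed at half the most. Time passes only in rows, so rows that do not move let the fingers close. It gives the time, the measured TCP pose, the force and the opening at its end, in the units of the state.
- arm.get_state(): the state, without advancing time (a new reading comes with each control period).
- arm.capture(name): name is "scene" or "side" or "wrist"; returns a dict with "frame" (480x640x3 uint8, red, green, blue), "camera_matrix" (3x3 intrinsics, pixels), "R" (3x3) and "t" (3): a world point X has camera coordinates R X + t. Camera axes: x right, y down, z forward; pixel columns grow to the right and rows downward; lengths in m; the calibration is good to about 2 mm. A picture is of the moment at which its call begins. There is no depth.
- arm.hand_in(): hands the job in, once; it reports no verdict.
The state is a dict: "time_s": time; "q": joint angles; "joint_velocities": joint speeds; "joint_efforts": joint torques, N m; "position": TCP position; "eef_rot": TCP orientation; "wrist_force": force on the tool from outside, world axes, zero at the start; "torque": the same for the moment, N m; "finger_gap": finger opening in m.
Only numpy, scipy, OpenCV 4.12 (cv2) and the standard library are available. Lean on these libraries where they do the work, as an engineer would, in place of code of your own. Each camera call takes 0.05 s, during which the arm holds its last target.

## Working session

There is one attempt and no reset: what is moved stays moved. The work goes in short steps, Python scripts to look and compute and a tool call to move; the robot and the scene stay as the last step left them, time stands still between calls to the robot, and variables do not carry over. Pictures are saved under pics/ and viewed, and the job is handed in when it is done.

Besides the shell and the picture viewer there is one more tool, called after "Call:" by a JSON object that holds its "method" and its "body". send_rows: Moves the arm, as the interface text tells. Scaled input: -1 to 1 covers 2 cm each way for a shift and 360 degrees each way for a turn. Its arguments: {"type":"object","properties":{"rows":{"type":"array"}},"required":["rows"]}

```bash
ls; mkdir -p pics
python3 - <<'E'
from plant import arm
import cv2,pickle
s=arm.get_state()
print(s)
for n in ["scene","side","wrist"]:
    c=arm.capture(n); pickle.dump(c,open(f"{n}0.pkl","wb"))
    cv2.imwrite(f"pics/{n}0.png",c["frame"][:,:,::-1]); print(n,c["camera_matrix"].tolist(),c["R"].tolist(),c["t"])
E
```

```text
pics
{'time_s': 0.0, 'q': array([-1.37157217,  0.43523204,  0.02496365,  1.57410028, -0.01159109,
        1.13395154, -0.07511129]), 'joint_velocities': array([-0.00187102,  0.00040223, -0.00102757, -0.00045537, -0.00169843,
       -0.00106464,  0.00141411]), 'joint_efforts': array([-3.38757645e-04, -6.70461345e+01,  1.02459311e+00, -3.16209126e+01,
        1.54699793e-02,  1.21976310e-02,  3.06649588e-05]), 'position': array([0.18569397, 0.59626283, 0.23051898]), 'eef_rot': array([-0.41949149,  0.56990935,  0.41876348,  0.56909346]), 'wrist_force': array([ 0.12204242,  0.44631068, -0.51998977]), 'torque': array([ 0.00413888, -0.01703288, -0.0145317 ]), 'finger_gap': 0.08515080218750054}
scene [[536.4070784439403, 0.0, 317.59654981159986], [0.0, 536.4070784439403, 243.50313546040766], [0.0, 0.0, 1.0]] [[-0.6846291507799545, 0.728548170150898, -0.022371626496437737], [0.452212542558218, 0.4004799811030805, -0.796943913389586], [-0.5716526412563402, -0.5557277647422829, -0.6036388897670492]] [ 0.4233982  -0.14690027  1.50645097]
side [[486.91320052270186, 0.0, 323.87239041269305], [0.0, 486.91320052270186, 237.54806968382886], [0.0, 0.0, 1.0]] [[0.9922934935439873, -0.12382465185432656, -0.004591106993273832], [-0.08430239655699222, -0.6474917209633636, -0.7573952582493829], [0.0908115004006458, 0.7519454281243132, -0.6529405367396993]] [-0.56394255  0.12198797  1.28314058]
wrist [[375.8766836077785, 0.0, 316.4505438957555], [0.0, 375.8766836077785, 241.3329033763757], [0.0, 0.0, 1.0]] [[0.2973442779268331, 0.9547694338064414, -0.001307154581991687], [0.9160000585448161, -0.28488359998663587, 0.2824627890617652], [0.26931445028083245, -0.08518604772840134, -0.9592773655947223]] [-0.62514465 -0.03691012  0.37902164]
```

View pics/scene0.png

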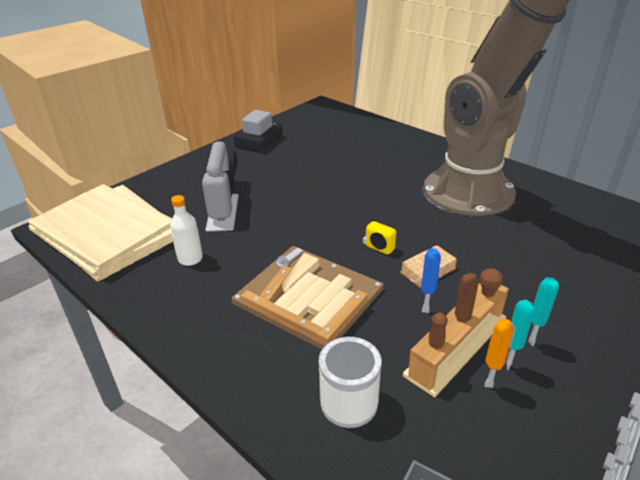

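View pics/side0.png

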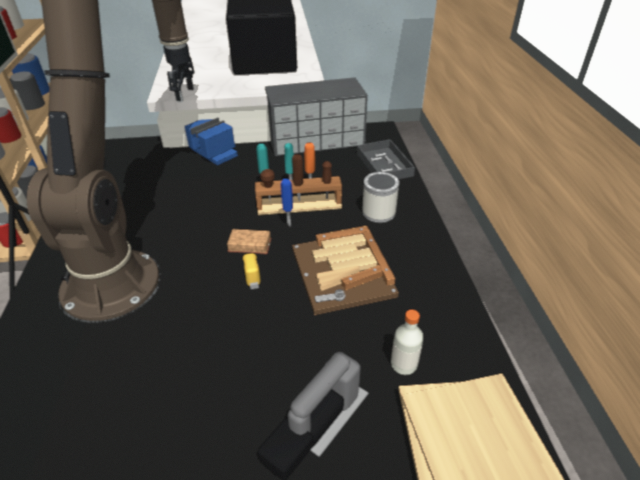

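View pics/wrist0.png

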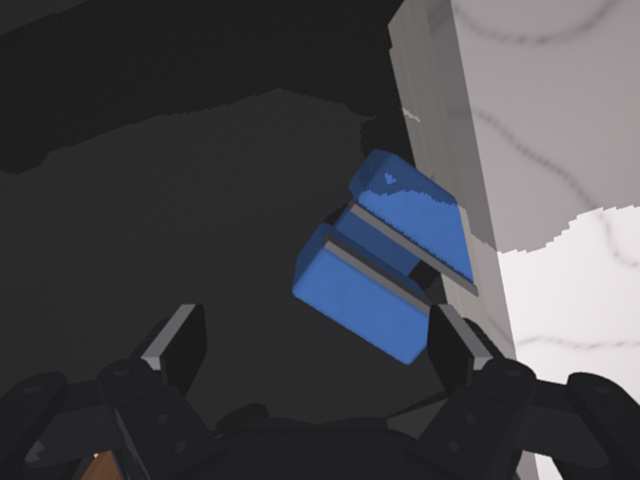

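```bash
cat > h.py <<'E'
import numpy as np,cv2,pickle
from scipy.optimize import least_squares
def load(n): return pickle.load(open(n+".pkl","rb"))
def crop(c,x0,y0,w,h,f,out):
    im=c["frame"][y0:y0+h,x0:x0+w,::-1]
    im=cv2.resize(im,None,fx=f,fy=f,interpolation=cv2.INTER_CUBIC)
    for i in range(0,w,20):
        cv2.line(im,(i*f,0),(i*f,6),(0,255,0),1); cv2.putText(im,str(x0+i),(i*f,16),0,.35,(0,255,0),1)
    for i in range(0,h,20):
        cv2.line(im,(0,i*f),(6,i*f),(0,255,0),1); cv2.putText(im,str(y0+i),(8,i*f+4),0,.35,(0,255,0),1)
    cv2.imwrite("pics/"+out,im)
def proj(c,X):
    X=np.atleast_2d(X); p=X@c["R"].T+c["t"]; p=p@c["camera_matrix"].T
    return p[:,:2]/p[:,2:]
def ray(c,u,v):
    d=c["R"].T@np.linalg.solve(c["camera_matrix"],[u,v,1.]); o=-c["R"].T@c["t"]; return o,d
def atz(c,u,v,z):
    o,d=ray(c,u,v); return o+d*(z-o[2])/d[2]
def T(px,py,th,P):
    P=np.atleast_2d(P).astype(float); c,s=np.cos(th),np.sin(th)
    return np.c_[px+c*P[:,0]-s*P[:,1],py+s*P[:,0]+c*P[:,1],P[:,2]]
E
python3 - <<'E'
from h import *
s=load("scene0");d=load("side0")
crop(s,225,235,165,115,4,"sj.png");crop(d,285,220,120,95,6,"dj.png")
crop(s,395,235,170,160,4,"sr.png");crop(d,240,135,110,95,6,"dr.png")
E
```

```text
(no output)
```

View pics/sj.png

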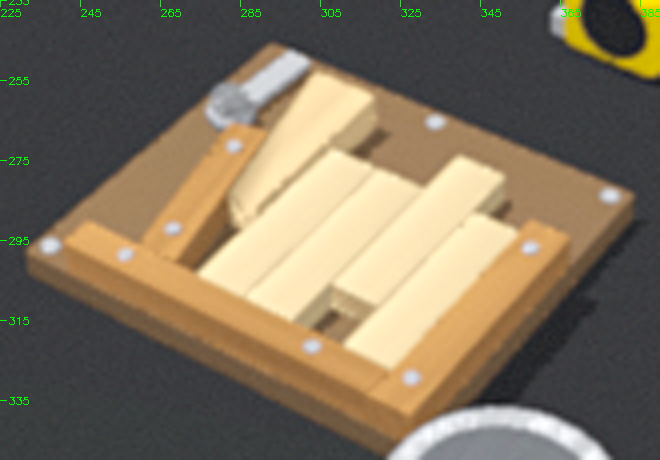

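View pics/dj.png

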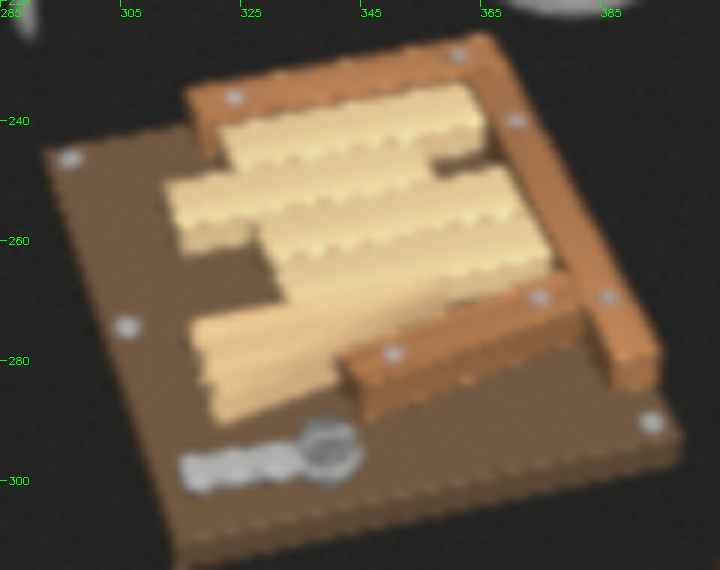

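View pics/sr.png

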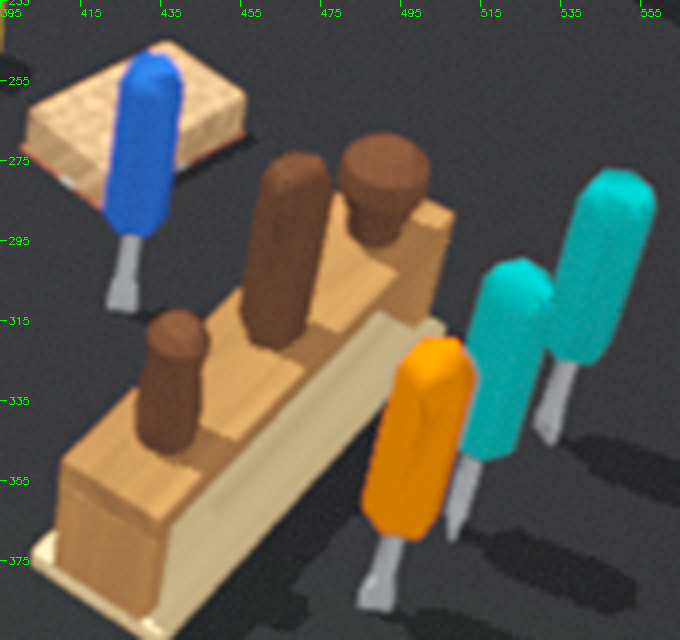

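View pics/dr.png

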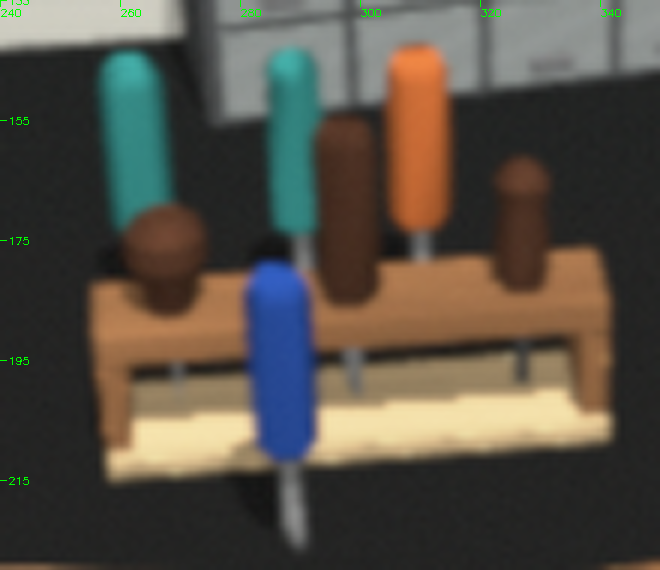

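```bash
cat > fit.py <<'E'
from h import *
s=load("scene0");d=load("side0")
obs=[]
def S(P,cx,cy): obs.append((s,P,225+cx/4,235+cy/4))
def D(P,cx,cy): obs.append((d,P,285+cx/6,220+cy/6))
z=.018
S([-.11,-.125,z],274,43);S([-.11,.125,z],633,196);S([.11,-.125,z],28,252)
D([-.11,.125,z],43,150);D([-.11,-.125,z],178,548);D([.11,-.125,z],682,432)
def r(p):
    return np.concatenate([proj(c,T(p[0],p[1],p[2],P))[0]-[u,v] for c,P,u,v in obs])
q=least_squares(r,[.7,0,0]).x
print(q,np.degrees(q[2])); print(r(q).reshape(-1,2).round(2))
# points
def jig(w): c,sn=np.cos(q[2]),np.sin(q[2]); dx,dy=w[0]-q[0],w[1]-q[1]; return np.round([c*dx+sn*dy,-sn*dx+c*dy],4)
def ps(n,cx,cy,z): print("S",n,jig(atz(s,225+cx/4,235+cy/4,z)))
def pd(n,cx,cy,z): print("D",n,jig(atz(d,285+cx/6,220+cy/6,z)))
ps("slot",232,100,.034);pd("slot",331,447,.034)
ps("tongue end",300,58,.027);pd("tongue end",190,472,.027)
ps("standout nr",462,155,.036);ps("standout nl",505,180,.036)
pd("standout nl",163,183,.036);pd("standout nr",180,232,.036)
ps("butt r",320,70,.042);ps("butt l",377,100,.042);pd("butt l",192,325,.042);pd("butt r",208,378,.042)
ps("slatA nl",380,165,.036);ps("slatA nr",335,152,.036);ps("slatB nl",424,187,.036);ps("slatD nr",475,212,.036);ps("slatD nl",518,233,.036)
pd("fence farR top",595,375,.04); 
np.save("jig.npy",q)
E
python3 fit.py
```

```text
[ 0.61291606 -0.03359013  0.14607383] 8.369414042827488
[[-1.12  0.05]
 [ 0.13 -0.31]
 [-1.31 -0.07]
 [-0.63 -0.55]
 [-0.75 -1.47]
 [-0.63 -0.15]]
S slot [-0.0392 -0.0975]
D slot [-0.0381 -0.108 ]
S tongue end [-0.0992 -0.0938]
D tongue end [-0.0961 -0.0994]
S standout nr [-0.0687  0.0397]
S standout nl [-0.064   0.0704]
D standout nl [-0.065   0.0654]
D standout nr [-0.0658  0.032 ]
S butt r [-0.0812 -0.0654]
S butt l [-0.0766 -0.0224]
D butt l [-0.0771 -0.0316]
D butt r [-0.0786 -0.0637]
S slatA nl [-0.037   0.0068]
S slatA nr [-0.0324 -0.0202]
S slatB nl [-0.0351  0.037 ]
S slatD nr [-0.0333  0.0708]
S slatD nl [-0.0319  0.0986]
D fence farR top [ 0.0787 -0.1042]
```

```bash
cat > rk.py <<'E'
from h import *
from scipy.spatial.transform import Rotation as Ro
s=load("scene0");d=load("side0")
obs=[]
def S(P,cx,cy): obs.append((s,P,395+cx/4,235+cy/4))
def D(P,cx,cy): obs.append((d,P,240+cx/6,135+cy/6))
# rack x pointing to file end (scene bottom-left / side right)
z=.08
S([.13,.025,z],165,522); S([.13,-.025,z],62,460); S([-.13,.025,z],454,215)
D([.13,.025,z],600,250); D([.13,-.025,z],611,325);D([-.13,-.025,z],98,365);D([-.13,.025,z],92,283)
def r(p):
    return np.concatenate([proj(c,T(p[0],p[1],p[2],P))[0]-[u,v] for c,P,u,v in obs])
q=least_squares(r,[.5,.3,0.1]).x
print(q,np.degrees(q[2])); print(r(q).reshape(-1,2).round(2))
print("holes",T(*q,[[-.09,0,.08],[0,0,.08],[.09,0,.08]]).round(4))
np.save("rack.npy",q)
def tri(a,b):
    A=[];B=[]
    for c,uv in((s,a),(d,b)):
        o,dd=ray(c,*uv);dd/=np.linalg.norm(dd);M=np.eye(3)-np.outer(dd,dd);A.append(M);B.append(M@o)
    return np.linalg.lstsq(np.vstack(A),np.concatenate(B),rcond=None)[0]
print("drv top",tri((395+298/4,235+165/4),(240+346/6,135+125/6)))
print("drv mid",tri((395+287/4,235+250/4),(240+348/6,135+212/6)))
print("blue top",tri((395+153/4,235+65/4),(240+280/6,135+270/6)), tri((395+124/4,235+305/4),(240+297/6,135+545/6)))
print("tin top",tri((350,358),(380.5,184)))
R=Ro.from_quat([-0.41949149,  0.56990935,  0.41876348,  0.56909346]).as_matrix();print(R.round(3))
j=np.load("jig.npy")
print("slat so",T(*j,[-.066,.053,.036]),"butt",T(*j,[-.0785,-.046,.03]),"slot",T(*j,[-.0385,-.103,.03]))
E
python3 rk.py
```

```text
[0.52282614 0.2816617  0.00811338] 0.4648622088146967
[[-1.88 -0.11]
 [-0.46  0.52]
 [-1.6  -0.23]
 [-1.67 -0.84]
 [-0.97 -4.29]
 [-1.2  -4.09]
 [-0.62  0.2 ]]
holes [[0.4328 0.2809 0.08  ]
 [0.5228 0.2817 0.08  ]
 [0.6128 0.2824 0.08  ]]
drv top [0.52496021 0.2807295  0.18048864]
drv mid [0.52369486 0.28243296 0.12972718]
blue top [0.48610919 0.1831401  0.16368211] [0.4839415  0.18235961 0.00059991]
tin top [0.75999205 0.20643532 0.11027301]
[[-0.    -0.955  0.297]
 [-0.002  0.297  0.955]
 [-1.    -0.    -0.002]]
slat so [[0.53990454 0.00923881 0.036     ]] butt [[ 0.5419476  -0.09052629  0.03      ]] slot [[ 0.58981823 -0.14109706  0.03      ]]
```

Call:
{"method": "send_rows", "body": {"rows": [{"hand": 0, "delta_pos": [0, 0, 0], "twist": [0.0223, 0, 0]}, {"hand": 0, "delta_pos": [0, 0, 0], "twist": [0.0223, 0, 0]}, {"hand": 0, "delta_pos": [0, 0, 0], "twist": [0.0223, 0, 0]}, {"hand": 0, "delta_pos": [0, 0, 0], "twist": [0.0223, 0, 0]}, {"hand": 0, "delta_pos": [0, 0, 0], "twist": [0.0223, 0, 0]}, {"hand": 0, "delta_pos": [0, 0, 0], "twist": [0.0223, 0, 0]}, {"hand": 0, "delta_pos": [0, 0, 0], "twist": [0.0223, 0, 0]}, {"hand": 0, "delta_pos": [0, 0, 0], "twist": [0.0223, 0, 0]}]}}

```text
time_s: 0.95
position: [0.1854, 0.5945, 0.2279]
eef_rot: [-0.04, 0.707, 0.035, 0.705]
wrist_force: [-0.4, 0.1, 0.2]
finger_gap: 0.0001
```

```bash
cat > st.py <<'E'
# state + delta to jig/world target; usage: st.py [w|j x y z yaw(deg of tool z, world; or rel jig)]
import sys
from h import *
from plant import arm
from scipy.spatial.transform import Rotation as Ro
s=arm.get_state(); R=Ro.from_quat(s["eef_rot"]).as_matrix()
p=s["position"]; yaw=np.degrees(np.arctan2(R[1,2],R[0,2])); j=np.load("jig.npy")
c,sn=np.cos(j[2]),np.sin(j[2]); dx,dy=p[:2]-j[:2]
print("t %.2f"%s["time_s"],"pos",p.round(4),"jig",np.round([c*dx+sn*dy,-sn*dx+c*dy],4),"yaw %.2f"%yaw,"rel jig %.2f"%(yaw-np.degrees(j[2])),"tilt",R[2].round(4),"q",s["q"].round(3),"F",s["wrist_force"].round(1),"gap %.4f"%s["finger_gap"])
if len(sys.argv)>1:
    a=list(map(float,sys.argv[2:])); P=np.array(a[:3])
    if sys.argv[1]=="j": P=T(*j,P)[0]
    d=R.T@(P-p); print("target",P.round(4),"tool delta mm",(d*1000).round(2),"units",(d/.02).round(3))
    if len(a)>3:
        t=a[3]+(np.degrees(j[2]) if sys.argv[1]=="j" else 0)
        dy=(t-yaw+180)%360-180; print("twist x units",round(-dy/360,4),"deg",round(-dy,2))
E
python3 st.py j -.11 .053 .20 0
python3 - <<'E'
from h import *
s=load("scene0");d=load("side0")
print(atz(s,380,238,.03),atz(d,251,272,.03),atz(s,428,267,.02))
E
```

```text
t 0.95 pos [0.1854 0.5945 0.2279] jig [-0.3315  0.6836] yaw 6.05 rel jig -2.32 tilt [-1.     -0.0063 -0.0026] q [-1.551  0.442  0.289  1.594 -0.135  1.132 -1.125] F [-0.4  0.1  0.2] gap 0.0001
target [0.4964 0.0028 0.2   ] tool delta mm [  31.2  -620.93  246.93] units [  1.56  -31.046  12.347]
twist x units -0.0064 deg -2.32
[ 0.3710334  -0.02550958  0.03      ] [ 0.37239778 -0.03414374  0.03      ] [0.37542363 0.11564097 0.02      ]
```

Call:
{"method": "send_rows", "body": {"rows": [{"hand": 0, "delta_pos": [-0.05, -0.97, 0.386], "twist": [-0.0064, 0, 0]}, {"hand": 0, "delta_pos": [0, -0.97, 0.386], "twist": [0, 0, 0]}, {"hand": 0, "delta_pos": [0, -0.97, 0.386], "twist": [0, 0, 0]}, {"hand": 0, "delta_pos": [0, -0.97, 0.386], "twist": [0, 0, 0]}, {"hand": 0, "delta_pos": [0, -0.97, 0.386], "twist": [0, 0, 0]}, {"hand": 0, "delta_pos": [0, -0.97, 0.386], "twist": [0, 0, 0]}, {"hand": 0, "delta_pos": [0, -0.97, 0.386], "twist": [0, 0, 0]}, {"hand": 0, "delta_pos": [0, -0.97, 0.386], "twist": [0, 0, 0]}, {"hand": 0, "delta_pos": [0, -0.97, 0.386], "twist": [0, 0, 0]}, {"hand": 0, "delta_pos": [0, -0.97, 0.386], "twist": [0, 0, 0]}, {"hand": 0, "delta_pos": [0, -0.97, 0.386], "twist": [0, 0, 0]}, {"hand": 0, "delta_pos": [0, -0.97, 0.386], "twist": [0, 0, 0]}, {"hand": 0, "delta_pos": [0, -0.97, 0.386], "twist": [0, 0, 0]}, {"hand": 0, "delta_pos": [0, -0.97, 0.386], "twist": [0, 0, 0]}, {"hand": 0, "delta_pos": [0, -0.97, 0.386], "twist": [0, 0, 0]}, {"hand": 0, "delta_pos": [0, -0.97, 0.386], "twist": [0, 0, 0]}]}}

```text
time_s: 2.55
position: [0.3545, 0.2905, 0.2279]
eef_rot: [-0.056, 0.707, 0.048, 0.703]
wrist_force: [0.4, 0.7, -0.3]
finger_gap: 0.0001
```

```bash
python3 st.py j -.11 .053 .20 0
python3 - <<'E'
from h import *
from plant import arm
c=arm.capture("wrist"); pickle.dump(c,open("wr.pkl","wb")); cv2.imwrite("pics/wr.png",c["frame"][:,:,::-1])
E
```

```text
t 2.55 pos [0.3545 0.2905 0.2279] jig [-0.2085  0.3582] yaw 8.42 rel jig 0.05 tilt [-0.9999 -0.0098 -0.0062] q [-1.16   0.169  0.413  1.983 -0.074  1.016 -0.566] F [ 0.4  0.7 -0.3] gap 0.0001
target [0.4964 0.0028 0.2   ] tool delta mm [  30.24 -305.05   98.41] units [  1.512 -15.253   4.921]
twist x units 0.0001 deg 0.05
```

View pics/wr.png

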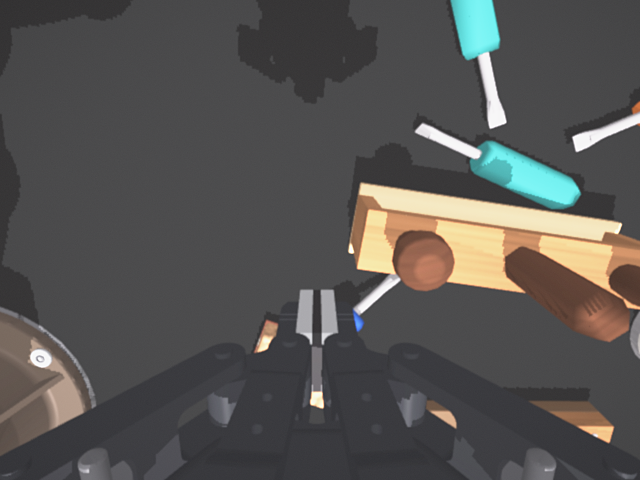

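Call:
{"method": "send_rows", "body": {"rows": [{"hand": 0, "delta_pos": [0, -0.98, 0.32], "twist": [0, 0, 0]}, {"hand": 0, "delta_pos": [0, -0.98, 0.32], "twist": [0, 0, 0]}, {"hand": 0, "delta_pos": [0, -0.98, 0.32], "twist": [0, 0, 0]}, {"hand": 0, "delta_pos": [0, -0.98, 0.32], "twist": [0, 0, 0]}, {"hand": 0, "delta_pos": [0, -0.98, 0.32], "twist": [0, 0, 0]}, {"hand": 0, "delta_pos": [0, -0.98, 0.32], "twist": [0, 0, 0]}, {"hand": 0, "delta_pos": [0, -0.98, 0.32], "twist": [0, 0, 0]}, {"hand": 0, "delta_pos": [0, -0.98, 0.32], "twist": [0, 0, 0]}, {"hand": 0, "delta_pos": [0, -0.98, 0.32], "twist": [0, 0, 0]}, {"hand": 0, "delta_pos": [0.1, -0.98, 0.32], "twist": [0, 0, 0]}, {"hand": 0, "delta_pos": [0.3, -0.98, 0.32], "twist": [0, 0, 0]}, {"hand": 0, "delta_pos": [0.3, -0.98, 0.32], "twist": [0, 0, 0]}, {"hand": 0, "delta_pos": [0.3, -0.98, 0.32], "twist": [0, 0, 0]}, {"hand": 0, "delta_pos": [0.3, -0.98, 0.32], "twist": [0, 0, 0]}, {"hand": 0, "delta_pos": [0.3, -0.98, 0.32], "twist": [0, 0, 0]}]}}

```text
time_s: 4.1
position: [0.496, -0.004, 0.1977]
eef_rot: [-0.054, 0.707, 0.049, 0.704]
wrist_force: [-0.6, 1.0, 0.0]
finger_gap: 0.0001
```

```bash
python3 st.py j -.11 .053 .20 0
cat > cap.py <<'E'
import sys
from h import *
from plant import arm
n,o=sys.argv[1:3]
c=arm.capture(n); pickle.dump(c,open(o+".pkl","wb")); cv2.imwrite(f"pics/{o}.png",c["frame"][:,:,::-1])
if len(sys.argv)>3:
    x,y,w,h,f=map(int,sys.argv[3:]); crop(c,x,y,w,h,f,o+"c.png")
E
python3 cap.py wrist wr2
```

```text
t 4.10 pos [ 0.496  -0.004   0.1977] jig [-0.1114  0.0463] yaw 8.33 rel jig -0.04 tilt [-1.     -0.0076 -0.0046] q [-0.595  0.285  0.618  1.96  -0.19   0.959  0.26 ] F [-0.6  1.   0. ] gap 0.0001
target [0.4964 0.0028 0.2   ] tool delta mm [-2.41  6.64  1.34] units [-0.12   0.332  0.067]
twist x units -0.0001 deg -0.04
```

View pics/wr2.png

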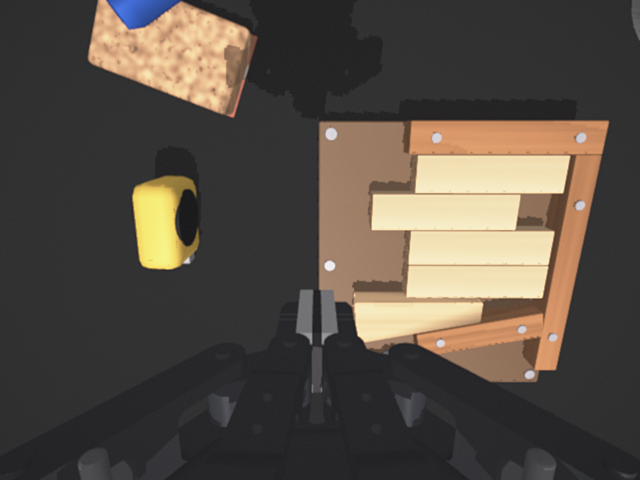

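Run:
```python
from h import *
c=load("wr2"); j=np.load("jig.npy")
def jg(w): a,b=np.cos(j[2]),np.sin(j[2]); dx,dy=w[0]-j[0],w[1]-j[1]; return np.round([a*dx+b*dy,-b*dx+a*dy],4)
for n,u,v,z in [("corner NL",319.5,122,.018),("stop inner near",410,154,.04),("stop inner far(90,100)",575.5,153,.04),("so nl",371.5,194,.036),("so nr",371.5,229,.036),("B nl",408.5,231,.036),("A nl",406.5,265,.036),("A nr",405,297,.036),("D nl",416,156,.036),("wedge nl",355,302,.042),("wedge tip",483,302,.042),("screw NL(-100,115)?",331,133,.018),("screw mid",330,266,.018),("fence far left corner",608,121,.04)]:
    print(n,jg(atz(c,u,v,z)))
```

```text
corner NL [-0.1091  0.1243]
stop inner near [-0.0388  0.1002]
stop inner far(90,100) [0.0894 0.1009]
so nl [-0.0668  0.0683]
so nr [-0.0656  0.0388]
B nl [-0.0346  0.0371]
A nl [-0.0342  0.0068]
A nr [-0.0334 -0.0232]
D nl [-0.033   0.0984]
wedge nl [-0.0781 -0.0252]
wedge tip [ 0.033  -0.0251]
screw NL(-100,115)? [-0.0996  0.1157]
screw mid [-0.0993 -0.0009]
fence far left corner [0.1092 0.1246]
```

Call:
{"method": "send_rows", "body": {"rows": [{"hand": 0, "delta_pos": [0.9, 0.36, 0.03], "twist": [0, 0, 0]}, {"hand": 0, "delta_pos": [1, 0, 0], "twist": [0, 0, 0]}, {"hand": 0, "delta_pos": [1, 0, 0], "twist": [0, 0, 0]}, {"hand": 0, "delta_pos": [1, 0, 0], "twist": [0, 0, 0]}, {"hand": 0, "delta_pos": [1, 0, 0], "twist": [0, 0, 0]}, {"hand": 0, "delta_pos": [1, 0, 0], "twist": [0, 0, 0]}, {"hand": 0, "delta_pos": [1, 0, 0], "twist": [0, 0, 0]}, {"hand": 0, "delta_pos": [0.7, 0, 0], "twist": [0, 0, 0]}, {"hand": 0, "delta_pos": [0.2, 0, 0], "twist": [0, 0, 0]}, {"hand": 0, "delta_pos": [0, 0, 0], "twist": [0, 0, 0]}]}}

```text
time_s: 5.15
position: [0.4958, -0.0044, 0.0357]
eef_rot: [-0.052, 0.706, 0.045, 0.704]
wrist_force: [0.6, 1.0, 0.3]
finger_gap: 0.0001
```

```bash
python3 st.py j -.09 .0535 .027 0
```

```text
t 5.15 pos [ 0.4958 -0.0044  0.0357] jig [-0.1116  0.046 ] yaw 7.92 rel jig -0.45 tilt [-0.9999 -0.01   -0.0034] q [-0.45   0.53   0.467  2.111 -0.403  0.589  0.439] F [0.6 1.  0.3] gap 0.0001
target [0.5161 0.0062 0.027 ] tool delta mm [ 8.57  7.78 21.62] units [0.428 0.389 1.081]
twist x units -0.0012 deg -0.45
```

Call:
{"method": "send_rows", "body": {"rows": [{"hand": 0, "delta_pos": [0.3, 0.3, 0.3], "twist": [-0.001, 0, 0]}, {"hand": 0, "delta_pos": [0.2, 0.2, 0.3], "twist": [0, 0, 0]}, {"hand": 0, "delta_pos": [0, 0, 0.1], "twist": [0, 0, 0]}]}}

```text
time_s: 5.45
position: [0.5102, 0.0089, 0.0265]
eef_rot: [-0.055, 0.705, 0.048, 0.705]
wrist_force: [0.2, -0.2, 0.2]
finger_gap: -0.0001
```

```bash
python3 st.py j -.09 .0535 .027 0
```

```text
t 5.45 pos [0.5102 0.0089 0.0265] jig [-0.0954  0.0569] yaw 8.33 rel jig -0.04 tilt [-1.0e+00 -9.4e-03 -7.0e-04] q [-0.458  0.561  0.453  2.083 -0.417  0.585  0.431] F [ 0.2 -0.2  0.2] gap -0.0001
target [0.5161 0.0062 0.027 ] tool delta mm [-0.52 -3.45  5.4 ] units [-0.026 -0.173  0.27 ]
twist x units -0.0001 deg -0.04
```

Call:
{"method": "send_rows", "body": {"rows": [{"hand": 0, "delta_pos": [0, -0.12, 0.3], "twist": [0, 0, 0]}, {"hand": 0, "delta_pos": [0, 0, 0.4], "twist": [0, 0, 0]}, {"hand": 0, "delta_pos": [0, 0, 0.4], "twist": [0, 0, 0]}, {"hand": 0, "delta_pos": [0, 0, 0.4], "twist": [0, 0, 0]}, {"hand": 0, "delta_pos": [0, 0, 0.3], "twist": [0, 0, 0]}]}}

```text
time_s: 5.95
position: [0.5502, 0.0122, 0.0275]
eef_rot: [-0.055, 0.705, 0.048, 0.706]
wrist_force: [-0.2, -0.4, 0.3]
finger_gap: -0.0002
```

```bash
python3 st.py j -.045 .0535 .027 0; python3 cap.py wrist wr3 330 100 300 225 2
```

```text
t 5.95 pos [0.5502 0.0122 0.0275] jig [-0.0553  0.0544] yaw 8.36 rel jig -0.01 tilt [-1.     -0.0096  0.0011] q [-0.448  0.605  0.457  1.986 -0.416  0.641  0.421] F [-0.2 -0.4  0.3] gap -0.0002
target [0.5606 0.0128 0.027 ] tool delta mm [ 0.47 -0.93 10.34] units [ 0.024 -0.047  0.517]
twist x units -0.0 deg -0.01
```

View pics/wr3.png

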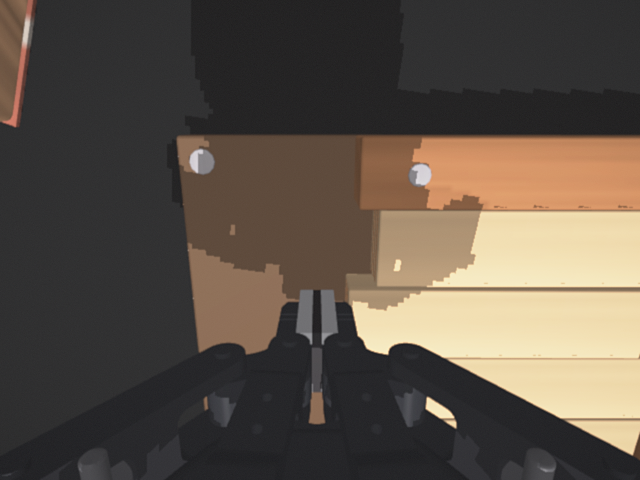

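Call:
{"method": "send_rows", "body": {"rows": [{"hand": 0, "delta_pos": [0, 0, 0.3], "twist": [0, 0, 0]}, {"hand": 0, "delta_pos": [0, 0, 0.2], "twist": [0, 0, 0]}, {"hand": 0, "delta_pos": [0, 0, 0.15], "twist": [0, 0, 0]}]}}

```text
time_s: 6.3
position: [0.5633, 0.014, 0.0272]
eef_rot: [-0.055, 0.705, 0.048, 0.705]
wrist_force: [-11.1, -2.2, 9.7]
finger_gap: -0.0001
```

```bash
python3 st.py; python3 cap.py wrist wr4 280 120 300 225 2
```

```text
t 6.30 pos [0.5633 0.014  0.0272] jig [-0.0421  0.0543] yaw 8.36 rel jig -0.01 tilt [-1.     -0.0094 -0.0014] q [-0.446  0.622  0.458  1.951 -0.416  0.663  0.416] F [-11.1  -2.2   9.7] gap -0.0001
```

View pics/wr4c.png

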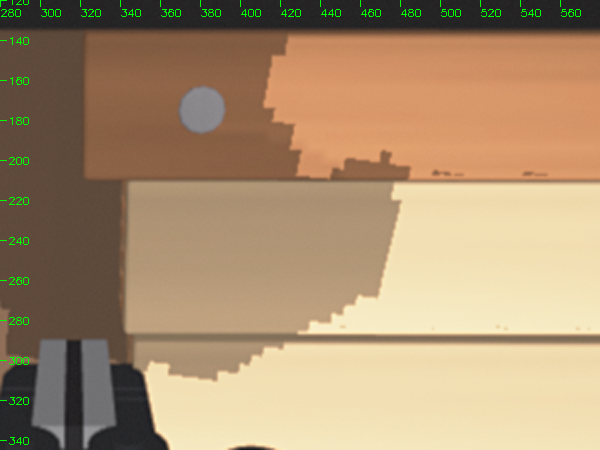

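Call:
{"method": "send_rows", "body": {"rows": [{"hand": 0, "delta_pos": [0, 0, -0.5], "twist": [0, 0, 0]}, {"hand": 0, "delta_pos": [0, -0.8, 0], "twist": [0, 0, 0]}, {"hand": 0, "delta_pos": [0, -0.8, 0], "twist": [0, 0, 0]}, {"hand": 0, "delta_pos": [0, -0.6, 0], "twist": [0, 0, 0]}, {"hand": 0, "delta_pos": [0, 0, 0.2], "twist": [0, 0, 0]}]}}

```text
time_s: 6.85
position: [0.5618, -0.0327, 0.0274]
eef_rot: [-0.055, 0.706, 0.048, 0.704]
wrist_force: [0.3, 0.2, 0.8]
finger_gap: -0.0002
```

```bash
python3 st.py j -.0415 .007 .027 0
```

```text
t 6.85 pos [ 0.5618 -0.0327  0.0274] jig [-0.0504  0.0083] yaw 8.35 rel jig -0.02 tilt [-1.     -0.009  -0.0036] q [-0.359  0.621  0.452  1.951 -0.409  0.663  0.493] F [0.3 0.2 0.8] gap -0.0002
target [ 0.5708 -0.0327  0.027 ] tool delta mm [ 0.37 -1.27  8.91] units [ 0.019 -0.063  0.446]
twist x units -0.0001 deg -0.02
```

Call:
{"method": "send_rows", "body": {"rows": [{"hand": 0, "delta_pos": [0, 0, 0.25], "twist": [0, 0, 0]}, {"hand": 0, "delta_pos": [0, 0, 0.2], "twist": [0, 0, 0]}, {"hand": 0, "delta_pos": [0, 0, 0.1], "twist": [0, 0, 0]}]}}

```text
time_s: 7.15
position: [0.5699, -0.0316, 0.0268]
eef_rot: [-0.054, 0.709, 0.048, 0.702]
wrist_force: [-12.6, -4.1, 16.2]
finger_gap: -0.0001
```

```bash
python3 st.py; python3 cap.py wrist wr5 280 120 300 225 2
```

```text
t 7.15 pos [ 0.5699 -0.0316  0.0268] jig [-0.0423  0.0082] yaw 8.26 rel jig -0.11 tilt [-0.9999 -0.0073 -0.011 ] q [-0.358  0.635  0.454  1.924 -0.409  0.685  0.487] F [-12.6  -4.1  16.2] gap -0.0001
```

View pics/wr5c.png

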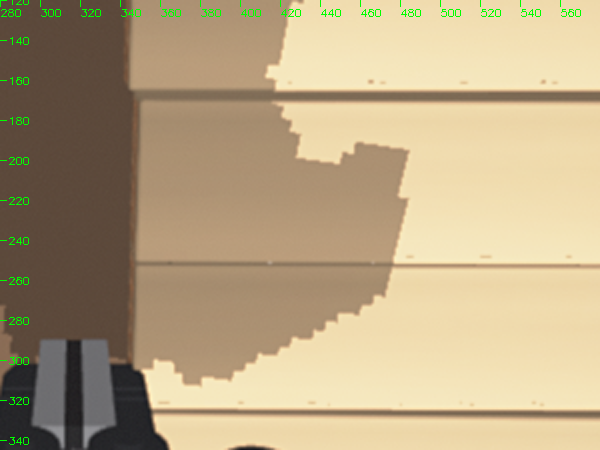

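Call:
{"method": "send_rows", "body": {"rows": [{"hand": 0, "delta_pos": [-0.1, 0, -0.9], "twist": [0, 0, 0]}, {"hand": 0, "delta_pos": [0, 0, -0.9], "twist": [0, 0, 0]}, {"hand": 0, "delta_pos": [0, 0, -0.9], "twist": [0, 0, 0]}, {"hand": 0, "delta_pos": [0, 0, -0.6], "twist": [0, 0, 0]}, {"hand": 0, "delta_pos": [0, -0.9, 0], "twist": [0, 0, 0]}, {"hand": 0, "delta_pos": [0, -0.9, 0], "twist": [0, 0, 0]}, {"hand": 0, "delta_pos": [0, -0.8, 0], "twist": [0, 0, 0]}, {"hand": 0, "delta_pos": [0, 0, 0], "twist": [0, 0, 0]}]}}

```text
time_s: 8.0
position: [0.5135, -0.0881, 0.0298]
eef_rot: [-0.056, 0.708, 0.052, 0.702]
wrist_force: [-0.0, -0.0, -0.7]
finger_gap: -0.0001
```

```bash
python3 st.py j -.0905 -.046 .028 0;python3 cap.py wrist wr6
```

```text
t 8.00 pos [ 0.5135 -0.0881  0.0298] jig [-0.1063 -0.0395] yaw 8.80 rel jig 0.43 tilt [-0.9999 -0.0054 -0.0095] q [-0.258  0.568  0.443  2.047 -0.396  0.616  0.607] F [-0.  -0.  -0.7] gap -0.0001
target [ 0.5301 -0.0923  0.028 ] tool delta mm [ 1.72 -6.63 15.79] units [ 0.086 -0.331  0.789]
twist x units 0.0012 deg 0.43
```

View pics/wr6.png

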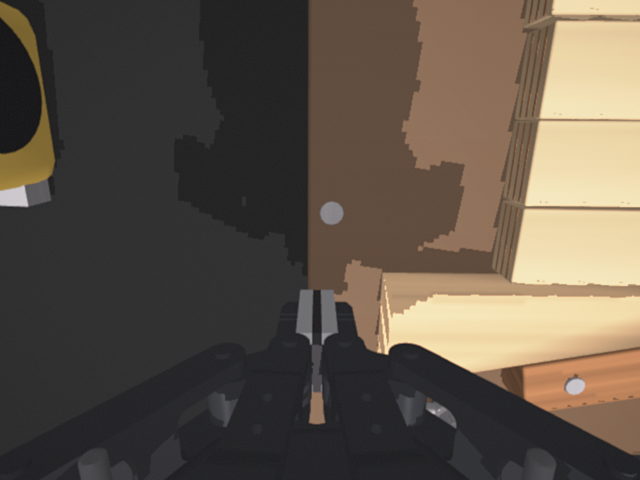

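Call:
{"method": "send_rows", "body": {"rows": [{"hand": 0, "delta_pos": [0, -0.22, 0.3], "twist": [0, 0, 0]}, {"hand": 0, "delta_pos": [0, 0, 0.5], "twist": [0, 0, 0]}, {"hand": 0, "delta_pos": [0, 0, 0.5], "twist": [0, 0, 0]}, {"hand": 0, "delta_pos": [0, 0, 0.5], "twist": [0, 0, 0]}, {"hand": 0, "delta_pos": [0, 0, 0.4], "twist": [0, 0, 0]}]}}

```text
time_s: 8.55
position: [0.5609, -0.0794, 0.0288]
eef_rot: [-0.057, 0.709, 0.055, 0.701]
wrist_force: [-0.8, -0.4, 0.6]
finger_gap: 0.0001
```

```bash
python3 st.py j -.042 -.042 .028 0
```

```text
t 8.55 pos [ 0.5609 -0.0794  0.0288] jig [-0.0581 -0.0378] yaw 9.11 rel jig 0.74 tilt [-0.9999 -0.0019 -0.0107] q [-0.264  0.624  0.442  1.933 -0.4    0.682  0.582] F [-0.8 -0.4  0.6] gap 0.0001
target [ 0.5775 -0.0813  0.028 ] tool delta mm [ 0.6  -4.43 16.09] units [ 0.03  -0.222  0.805]
twist x units 0.0021 deg 0.74
```

Call:
{"method": "send_rows", "body": {"rows": [{"hand": 0, "delta_pos": [0, -0.15, 0.3], "twist": [0.002, 0, 0]}, {"hand": 0, "delta_pos": [0, 0, 0.25], "twist": [0, 0, 0]}, {"hand": 0, "delta_pos": [0, 0, 0.2], "twist": [0, 0, 0]}, {"hand": 0, "delta_pos": [0, 0, 0.15], "twist": [0, 0, 0]}]}}

```text
time_s: 8.95
position: [0.5754, -0.0793, 0.0269]
eef_rot: [-0.052, 0.713, 0.051, 0.697]
wrist_force: [-13.6, -2.1, 5.9]
finger_gap: -0.0001
```

```bash
python3 st.py j -.042 -.042 .028 0
```

```text
t 8.95 pos [ 0.5754 -0.0793  0.0269] jig [-0.0438 -0.0397] yaw 8.34 rel jig -0.02 tilt [-9.998e-01  7.000e-04 -2.210e-02] q [-0.264  0.65   0.448  1.887 -0.403  0.717  0.564] F [-13.6  -2.1   5.9] gap -0.0001
target [ 0.5775 -0.0813  0.028 ] tool delta mm [-1.15 -2.26  1.76] units [-0.057 -0.113  0.088]
twist x units -0.0001 deg -0.02
```

Call:
{"method": "send_rows", "body": {"rows": [{"hand": 0, "delta_pos": [-0.02, 0, 0.2], "twist": [0, -0.002, 0]}, {"hand": 0, "delta_pos": [0, 0, 0.25], "twist": [0, -0.002, 0]}, {"hand": 0, "delta_pos": [0, 0, 0.25], "twist": [0, 0, 0]}]}}

```text
time_s: 9.25
position: [0.5754, -0.0796, 0.0243]
eef_rot: [-0.048, 0.713, 0.051, 0.698]
wrist_force: [-15.5, -2.4, 9.1]
finger_gap: 0.0001
```

```bash
python3 st.py j -.042 -.042 .028 0;python3 cap.py wrist wr7 280 120 300 225 2
```

```text
t 9.25 pos [ 0.5754 -0.0796  0.0243] jig [-0.0438 -0.04  ] yaw 8.07 rel jig -0.30 tilt [-0.9998  0.0058 -0.0213] q [-0.256  0.654  0.443  1.887 -0.41   0.714  0.568] F [-15.5  -2.4   9.1] gap 0.0001
target [ 0.5775 -0.0813  0.028 ] tool delta mm [-3.78 -1.93  1.77] units [-0.189 -0.096  0.089]
twist x units -0.0008 deg -0.3
```

View pics/wr7.png

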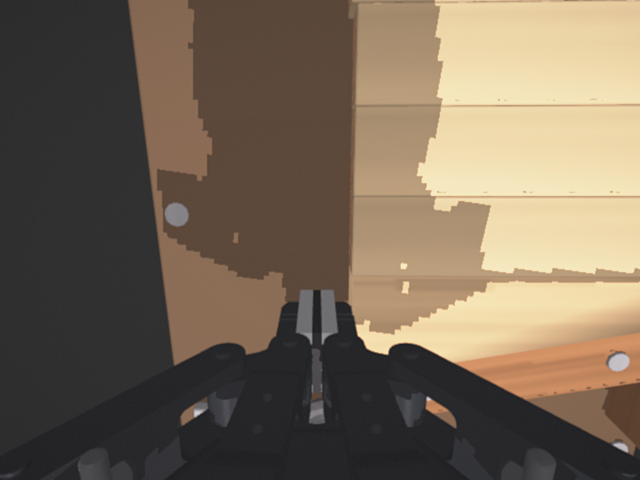

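Call:
{"method": "send_rows", "body": {"rows": [{"hand": 0, "delta_pos": [-0.15, 0, 0.3], "twist": [0, 0, 0]}, {"hand": 0, "delta_pos": [-0.05, 0, 0.5], "twist": [0, 0, 0]}, {"hand": 0, "delta_pos": [-0.05, 0, 0.5], "twist": [0, 0, 0]}]}}

```text
time_s: 9.6
position: [0.5751, -0.0796, 0.0227]
eef_rot: [-0.043, 0.73, 0.051, 0.68]
wrist_force: [-30.6, -3.4, 16.8]
finger_gap: -0.0003
```

```bash
python3 st.py
```

```text
t 9.60 pos [ 0.5751 -0.0796  0.0227] jig [-0.0441 -0.04  ] yaw 7.64 rel jig -0.73 tilt [-0.9975  0.0152 -0.0693] q [-0.258  0.681  0.454  1.843 -0.398  0.784  0.548] F [-30.6  -3.4  16.8] gap -0.0003
```

Call:
{"method": "send_rows", "body": {"rows": [{"hand": 0, "delta_pos": [-0.1, 0, -0.8], "twist": [0, -0.006, 0]}, {"hand": 0, "delta_pos": [-0.5, 0, -0.8], "twist": [0, -0.004, 0]}, {"hand": 0, "delta_pos": [-1, 0, 0], "twist": [0, 0, 0]}, {"hand": 0, "delta_pos": [-1, 0, 0], "twist": [0, 0, 0]}, {"hand": 0, "delta_pos": [-1, 0, 0], "twist": [0, 0, 0]}, {"hand": 0, "delta_pos": [-1, 0, 0], "twist": [0, 0, 0]}, {"hand": 0, "delta_pos": [-1, 0, 0], "twist": [0, 0, 0]}, {"hand": 0, "delta_pos": [-1, 0, 0], "twist": [0, 0, 0]}, {"hand": 0, "delta_pos": [-1, 0, 0], "twist": [0, 0, 0]}, {"hand": 0, "delta_pos": [-1, -1, 0], "twist": [0, 0, 0]}, {"hand": 0.5, "delta_pos": [-0.5, -1, 0], "twist": [0, 0, 0]}, {"hand": 0.7, "delta_pos": [-0.3, -1, 0], "twist": [0, 0, 0]}, {"hand": 0.7, "delta_pos": [0, -1, 0], "twist": [0, 0, 0]}, {"hand": 0.7, "delta_pos": [0, -1, 0], "twist": [0, 0, 0]}, {"hand": 0.7, "delta_pos": [0, -0.5, 0], "twist": [0, 0, 0]}]}}

```text
time_s: 11.1
position: [0.5588, -0.2017, 0.2197]
eef_rot: [-0.041, 0.707, 0.05, 0.704]
wrist_force: [0.4, -0.2, 0.1]
finger_gap: 0.0599
```

```bash
python3 st.py;python3 cap.py wrist wr8
```

```text
t 11.10 pos [ 0.5588 -0.2017  0.2197] jig [-0.078  -0.1585] yaw 7.36 rel jig -1.00 tilt [-0.9999  0.0129 -0.0035] q [-0.149  0.435  0.592  1.694 -0.277  1.105  0.656] F [ 0.4 -0.2  0.1] gap 0.0599
```

View pics/wr8.png

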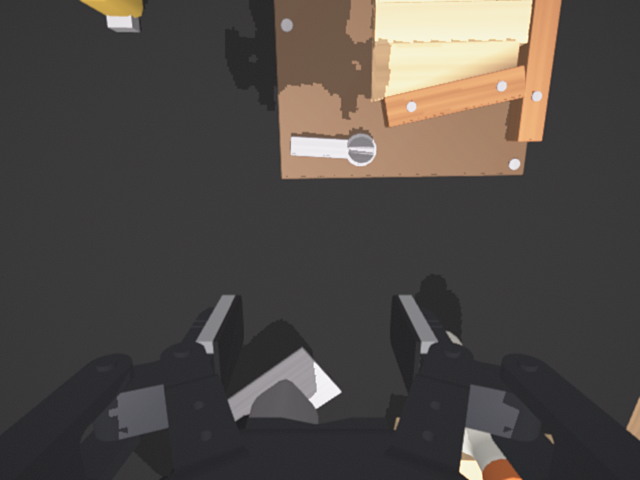

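```bash
python3 -c "
from h import *
c=load('wr8'); crop(c,270,60,130,120,6,'wr8c.png')"
```

```text
(no output)
```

View pics/wr8c.png

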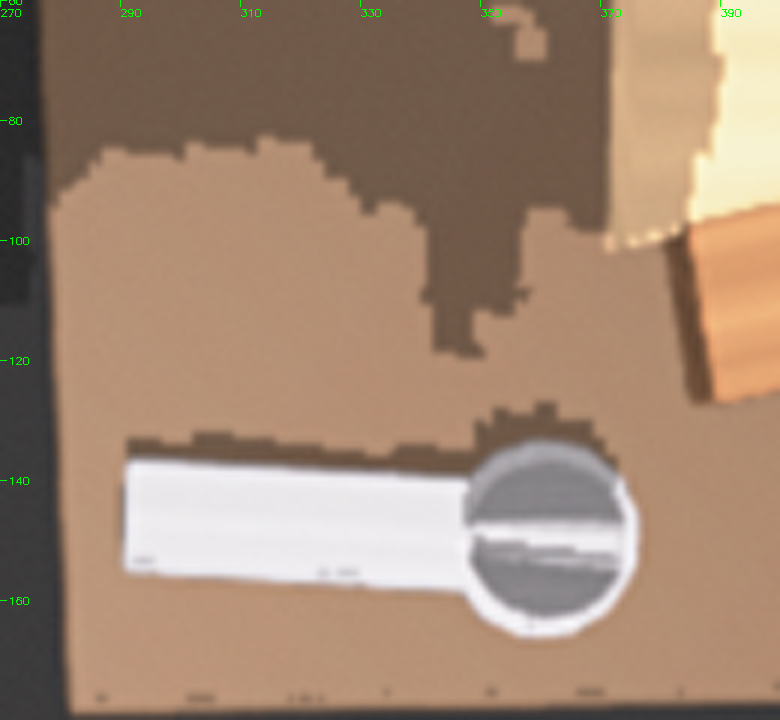

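Run:
```python
from h import *
c=load("wr8"); j=np.load("jig.npy"); s=load("scene0");d=load("side0")
def jg(w): a,b=np.cos(j[2]),np.sin(j[2]); dx,dy=w[0]-j[0],w[1]-j[1]; return np.round([a*dx+b*dy,-b*dx+a*dy],4)
cam=-c["R"].T@c["t"]; print("cam",cam,jg(cam))
for z in (.027,.032,.036,.04):
    print(z,jg(atz(c,361.3,149.5,z)),jg(atz(s,225+232/4-1.2,235+100/4,z)),jg(atz(d,285+331/6-.7,220+447/6-1.,z)))
P=lambda x,y:(270+x/6,60+y/6)
for n,x,y,z in [("tongue end L",125,460,.027),("tongue end R",124,570,.027),("tongue L at head",465,478,.027),("tongue R at head",465,592,.027),("slot a",470,535,.034),("slot b",620,545,.034),("base NR",72,712,.018),("wedge near right top",610,248,.042),("screw far",270,0,0)]:
    print(n,jg(atz(c,*P(x,y),z)))
for n,u,v,z in [("screw nearmid",287,25,.018),("screw far right",514.5,164,.018),("slat near",376,20,.036),("slatA nr",373,40,.036),("wedge butt r",371,101,.042)]: print(n,jg(atz(c,u,v,z)))
```

```text
cam [ 0.55074962 -0.13150564  0.36318835] [-0.0758 -0.0878]
0.027 [-0.0381 -0.0998] [-0.0443 -0.1055] [-0.0368 -0.0981]
0.032 [-0.0387 -0.0996] [-0.0396 -0.1014] [-0.0383 -0.1025]
0.036 [-0.0391 -0.0994] [-0.0358 -0.0981] [-0.0394 -0.106 ]
0.04 [-0.0396 -0.0993] [-0.032  -0.0949] [-0.0405 -0.1096]
tongue end L [-0.099  -0.0879]
tongue end R [-0.0997 -0.1033]
tongue L at head [-0.0502 -0.0913]
tongue R at head [-0.0501 -0.1073]
slot a [-0.0499 -0.099 ]
slot b [-0.0287 -0.1008]
base NR [-0.109  -0.1247]
wedge near right top [-0.032  -0.0618]
screw far [-0.0771 -0.0231]
screw nearmid [-0.0996  0.0004]
screw far right [ 0.1009 -0.1152]
slat near [-0.0292 -0.002 ]
slatA nr [-0.0312 -0.0159]
wedge butt r [-0.0326 -0.0615]
```

```bash
python3 -c "
from h import *
c=load('wr8'); crop(c,350,0,100,110,7,'wr8d.png')"
```

```text
(no output)
```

View pics/wr8d.png

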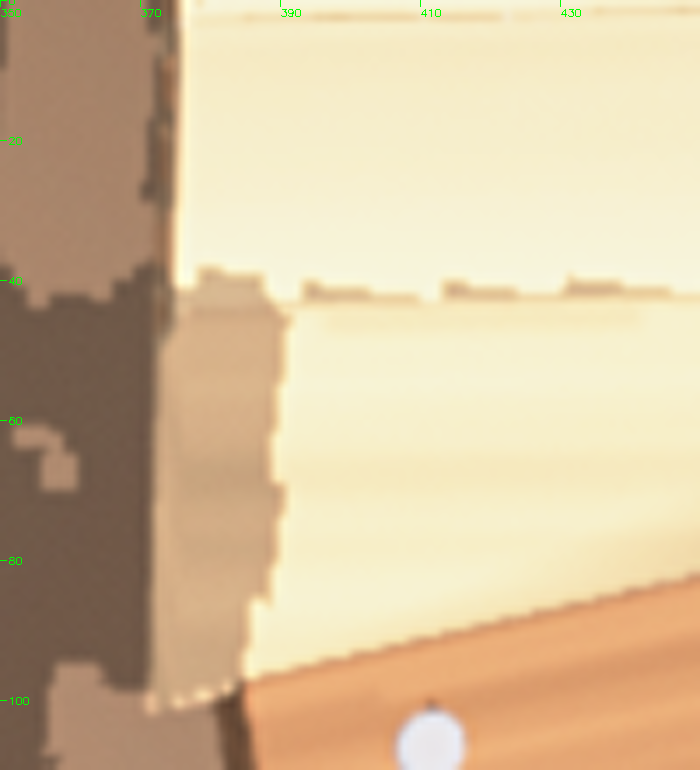

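Run:
```python
from h import *
c=load("wr8"); j=np.load("jig.npy")
def jg(w): a,b=np.cos(j[2]),np.sin(j[2]); dx,dy=w[0]-j[0],w[1]-j[1]; return np.round([a*dx+b*dy,-b*dx+a*dy],4)
for n,u,v,z in [("slat",375.3,15,.036),("slat",374.8,38,.036),("w l",373,46,.042),("w r",371.3,101,.042),("cleat nr top",384.5,97.5,.04)]: print(n,jg(atz(c,u,v,z)))
```

```text
slat [-0.0298  0.0015]
slat [-0.0298 -0.0146]
w l [-0.0319 -0.0215]
w r [-0.0323 -0.0615]
cleat nr top [-0.0215 -0.0589]
```

Call:
{"method": "send_rows", "body": {"rows": [{"hand": 0.7, "delta_pos": [0, 0.8, 0.8], "twist": [0, 0, 0]}, {"hand": 0.7, "delta_pos": [0.2, 0.8, 0.8], "twist": [0, 0, 0]}, {"hand": 0.7, "delta_pos": [0.2, 0.8, 0.8], "twist": [0, 0, 0]}, {"hand": 0.7, "delta_pos": [0, 0, 0], "twist": [0, 0, 0]}]}}

```text
time_s: 11.55
position: [0.6012, -0.1465, 0.2115]
eef_rot: [-0.039, 0.707, 0.049, 0.704]
wrist_force: [1.2, 1.9, 0.0]
finger_gap: 0.0594
```

```bash
python3 st.py;python3 cap.py wrist wr9 230 150 200 150 4
```

```text
t 11.55 pos [ 0.6012 -0.1465  0.2115] jig [-0.028 -0.11 ] yaw 7.11 rel jig -1.26 tilt [-0.9999  0.0136 -0.0036] q [-0.226  0.483  0.574  1.641 -0.297  1.113  0.556] F [1.2 1.9 0. ] gap 0.0594
```

View pics/wr9c.png

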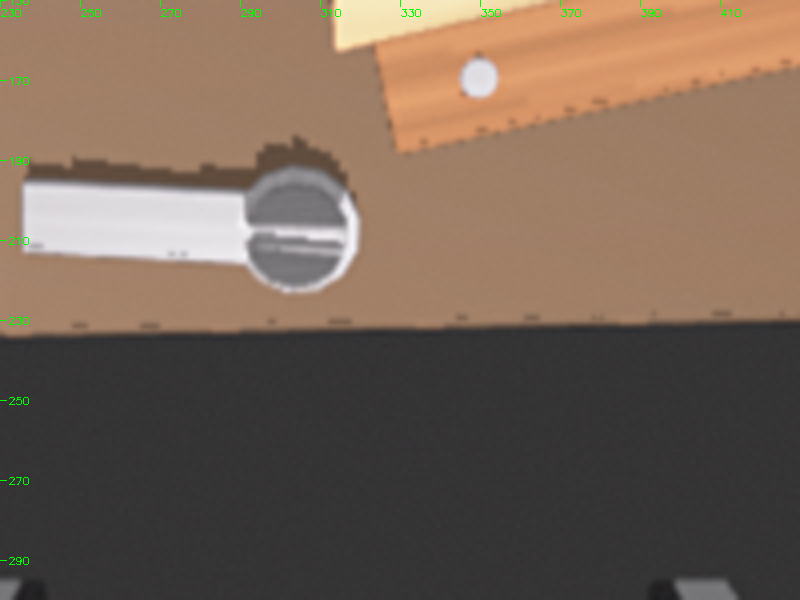

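```bash
python3 -c "
from h import *
c=load('wr9'); crop(c,290,30,110,140,5,'wr9d.png')"
```

```text
(no output)
```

View pics/wr9d.png

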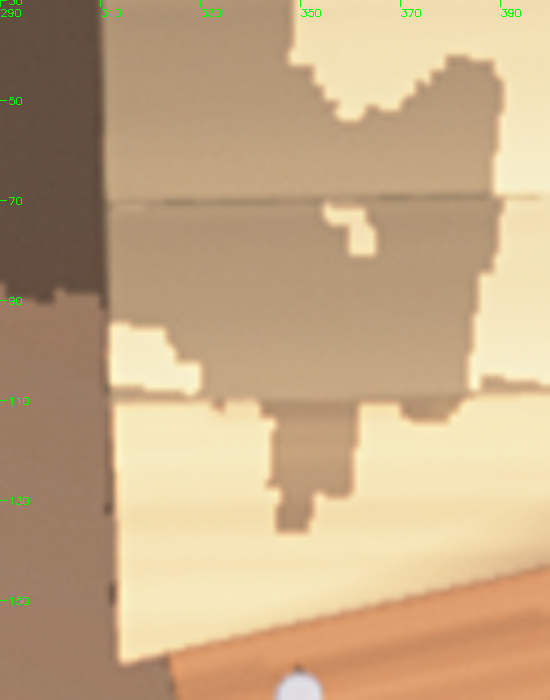

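Run:
```python
from h import *
c=load("wr9"); j=np.load("jig.npy")
def jg(w): a,b=np.cos(j[2]),np.sin(j[2]); dx,dy=w[0]-j[0],w[1]-j[1]; return np.round([a*dx+b*dy,-b*dx+a*dy],4)
cam=-c["R"].T@c["t"]; print(jg(cam))
for n,u,v,z in [("slat",310.8,60,.036),("slat",311.3,80,.036),("slat",311.6,105,.036),("w l",312.9,111,.042),("w r",313.9,162,.042),("cleat nr",324,161,.04),("disc bottom?",303,208.5,.034),("tongue end L",235.5,195.5,.027),("tongue end R",235.5,212.5,.027),("tL",291,198,.027),("tR",291,216,.027),("base edge",250,233,.018),("base edge",420,230,.018),("cleat screw",349,169,.04),]: print(n,jg(atz(c,u,v,z)))
```

```text
[-0.0254 -0.0395]
slat [-0.0297  0.0177]
slat [-0.0297  0.0033]
slat [-0.0299 -0.0153]
w l [-0.0289 -0.0202]
w r [-0.0291 -0.0596]
cleat nr [-0.0208 -0.0591]
disc bottom? [-0.0395 -0.0994]
tongue end L [-0.0987 -0.0879]
tongue end R [-0.0999 -0.103 ]
tL [-0.0501 -0.0911]
tR [-0.0507 -0.1072]
base edge [-0.09   -0.1243]
base edge [ 0.0671 -0.1248]
cleat screw [-0.0002 -0.0661]
```

Call:
{"method": "send_rows", "body": {"rows": [{"hand": 0.7, "delta_pos": [-0.2, 1, -0.08], "twist": [0, 0, 0]}, {"hand": 0.7, "delta_pos": [-0.2, 1, -0.08], "twist": [0, 0, 0]}, {"hand": 0.7, "delta_pos": [-0.2, 1, -0.08], "twist": [0, 0, 0]}, {"hand": 0.7, "delta_pos": [-0.2, 1, -0.08], "twist": [0, 0, 0]}, {"hand": 0.7, "delta_pos": [-0.2, 1, -0.08], "twist": [0, 0, 0]}, {"hand": 0.7, "delta_pos": [-0.2, 1, -0.08], "twist": [0, 0, 0]}, {"hand": 0.7, "delta_pos": [-0.1, 1, -0.08], "twist": [0, 0, 0]}, {"hand": 0.7, "delta_pos": [-0.1, 1, -0.08], "twist": [0, 0, 0]}, {"hand": 0.7, "delta_pos": [0, 1, -0.08], "twist": [0, 0, 0]}, {"hand": 0.7, "delta_pos": [0, 1, -0.08], "twist": [0, 0, 0]}, {"hand": 0.7, "delta_pos": [0, 1, -0.08], "twist": [0, 0, 0]}, {"hand": 0.7, "delta_pos": [0, 1, -0.08], "twist": [0, 0, 0]}, {"hand": 0.7, "delta_pos": [0, 1, -0.08], "twist": [0, 0, 0]}, {"hand": 0.7, "delta_pos": [0, 1, -0.08], "twist": [0, 0, 0]}, {"hand": 0.7, "delta_pos": [0, 1, -0.08], "twist": [0, 0, 0]}, {"hand": 0.7, "delta_pos": [0, 1, -0.08], "twist": [0, 0, 0]}]}}

```text
time_s: 13.2
position: [0.5287, 0.1651, 0.2467]
eef_rot: [-0.033, 0.708, 0.04, 0.704]
wrist_force: [0.8, 0.1, 0.7]
finger_gap: 0.0597
```

```bash
python3 st.py w .5235 .2815 .25;python3 cap.py wrist wra
```

```text
t 13.20 pos [0.5287 0.1651 0.2467] jig [-0.0543  0.2089] yaw 5.91 rel jig -2.46 tilt [-0.9999  0.0095 -0.0054] q [-0.796  0.326  0.537  1.756 -0.195  1.114 -0.091] F [0.8 0.1 0.7] gap 0.0597
target [0.5235 0.2815 0.25  ] tool delta mm [ -2.27 116.31   6.75] units [-0.113  5.815  0.337]
```

View pics/wra.png

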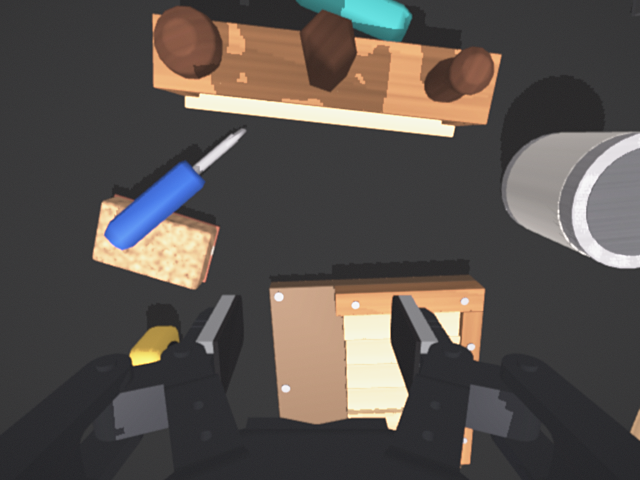

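```bash
python3 -c "
from h import *
c=load('wra'); crop(c,280,0,100,100,7,'wrac.png'); print(-c['R'].T@c['t'])"
```

```text
[0.52266596 0.23602322 0.38991977]
```

View pics/wrac.png

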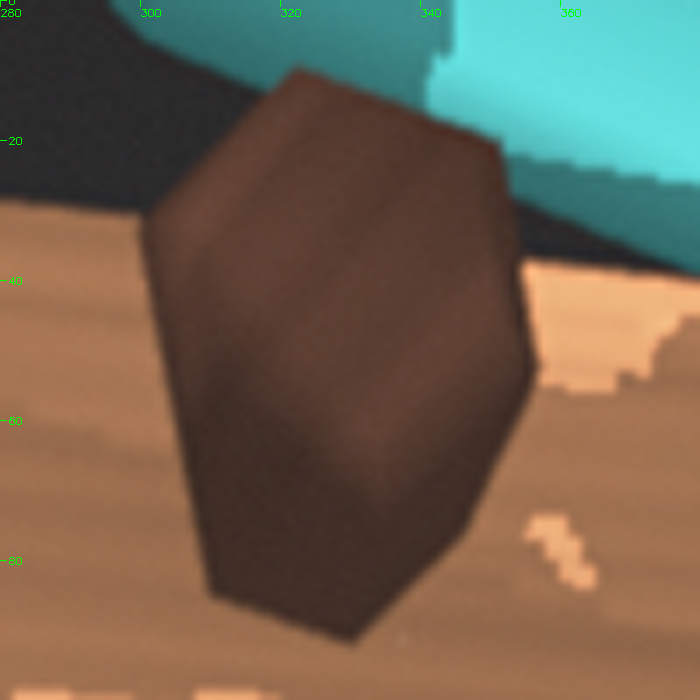

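Run:
```python
from h import *
c=load("wra")
pt=[(140,225),(298,67),(500,140)];pb=[(210,595),(352,642),(465,530)]
px=lambda p:(280+p[0]/7,p[1]/7)
for z in (.18,.175,.17): print([atz(c,*px(p),z)[:2].round(4) for p in pt])
print([atz(c,*px(p),.08)[:2].round(4) for p in pb])
def hexv(x,y,t,z,r): 
    a=t+np.arange(6)*np.pi/3+np.pi/6; return np.c_[x+r*np.cos(a),y+r*np.sin(a),np.full(6,z)]
def res(p,ret=0):
    out=[]
    for z,pp,r in((.177,pt,p[3]),(.08,pb,p[4])):
        q=proj(c,hexv(p[0],p[1],p[2],z,r))
        for a in pp:
            a=np.array(px(a)); k=np.argmin(((q-a)**2).sum(1)); out+=list(q[k]-a)
    return np.array(out)
best=min((least_squares(res,[.5235,.2815,np.radians(t),.016,.015]) for t in (-20,-10,0,10,20)),key=lambda r:r.cost)
print(best.x,np.degrees(best.x[2]),best.fun.round(1))
# predicted side/scene blade pixels
d=load("side0");s=load("scene0")
print("tip side",proj(d,[best.x[0],best.x[1],.018]),proj(d,[best.x[0],best.x[1],.05]))
crop(d,285,180,30,30,20,"bl.png")
```

```text
[array([0.5083, 0.2842]), array([0.5185, 0.2953]), array([0.5332, 0.2922])]
[array([0.5079, 0.2854]), array([0.5184, 0.2968]), array([0.5335, 0.2936])]
[array([0.5076, 0.2865]), array([0.5183, 0.2982]), array([0.5337, 0.2949])]
[array([0.5124, 0.2718]), array([0.5284, 0.2686]), array([0.5393, 0.2811])]
[0.52323581 0.28249019 0.33654073 0.01475546 0.01530383] 19.282363460338086 [ 1.4 -0.5 -0.  -0.5 -0.8 -1.5  1.   1.3 -0.2  0.7 -1.6  2. ]
tip side [[298.49812583 199.81614798]] [[298.09975664 191.48107329]]
```

View pics/bl.png

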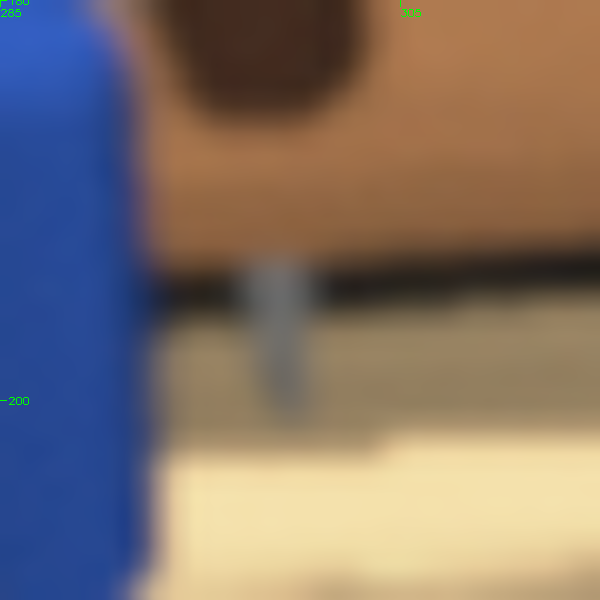

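Call:
{"method": "send_rows", "body": {"rows": [{"hand": 0.7, "delta_pos": [0, 1, 0.05], "twist": [0, 0, 0]}, {"hand": 0.7, "delta_pos": [0, 1, 0.05], "twist": [0, 0, 0]}, {"hand": 0.7, "delta_pos": [0, 1, 0.05], "twist": [0, 0, 0]}, {"hand": 0.7, "delta_pos": [0, 1, 0.05], "twist": [0, 0, 0]}, {"hand": 0.7, "delta_pos": [0, 1, 0.05], "twist": [0, 0, 0]}, {"hand": 0.7, "delta_pos": [0, 0.7, 0.05], "twist": [0, 0, 0]}, {"hand": 0.7, "delta_pos": [0, 0, 0], "twist": [-0.0186, 0, 0]}, {"hand": 0.7, "delta_pos": [0, 0, 0], "twist": [-0.0186, 0, 0]}, {"hand": 0.7, "delta_pos": [0, 0, 0], "twist": [0, 0, 0]}]}}

```text
time_s: 14.15
position: [0.5202, 0.2827, 0.2485]
eef_rot: [-0.117, 0.699, 0.125, 0.695]
wrist_force: [0.3, -0.1, 0.4]
finger_gap: 0.0599
```

```bash
python3 st.py w .5233 .2823 .119 19.3;python3 cap.py wrist wrb
```

```text
t 14.15 pos [0.5202 0.2827 0.2485] jig [-0.0457  0.3264] yaw 19.72 rel jig 11.35 tilt [-0.9999  0.011  -0.0036] q [-0.899  0.382  0.446  1.658 -0.19   1.145 -0.058] F [ 0.3 -0.1  0.4] gap 0.0599
target [0.5233 0.2823 0.119 ] tool delta mm [129.48  -2.83   3.24] units [ 6.474 -0.142  0.162]
twist x units 0.0012 deg 0.42
```

View pics/wrb.png

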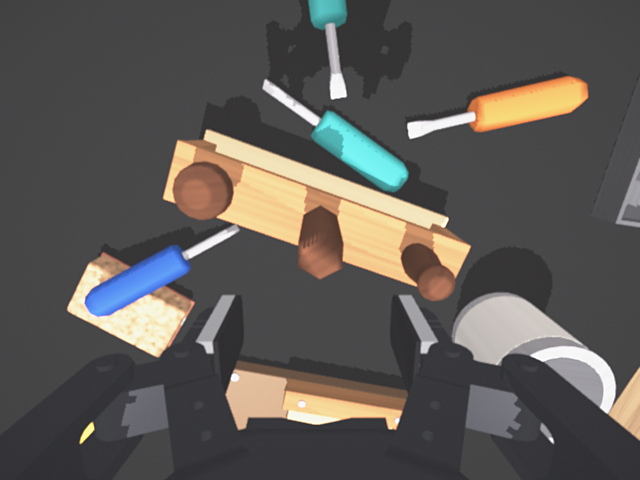

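Call:
{"method": "send_rows", "body": {"rows": [{"hand": 0.7, "delta_pos": [0.6, -0.14, 0.16], "twist": [0.001, 0, -0.0017]}, {"hand": 0.7, "delta_pos": [0.8, 0, 0], "twist": [0, 0, 0]}, {"hand": 0.7, "delta_pos": [0.8, 0, 0], "twist": [0, 0, 0]}, {"hand": 0.7, "delta_pos": [0.3, 0, 0], "twist": [0, 0, 0]}]}}

```text
time_s: 14.6
position: [0.5257, 0.2788, 0.196]
eef_rot: [-0.113, 0.699, 0.111, 0.698]
wrist_force: [-0.2, 0.3, 0.4]
finger_gap: 0.06
```

```bash
python3 st.py w .5233 .2823 .119 19.3;python3 cap.py wrist wrd
```

```text
t 14.60 pos [0.5257 0.2788 0.196 ] jig [-0.0408  0.3217] yaw 18.26 rel jig 9.89 tilt [-1.     -0.0022 -0.0017] q [-0.889  0.435  0.441  1.72  -0.209  1.035 -0.058] F [-0.2  0.3  0.4] gap 0.0600
target [0.5233 0.2823 0.119 ] tool delta mm [76.97  4.28 -1.07] units [ 3.848  0.214 -0.053]
twist x units -0.0029 deg -1.04
```

View pics/wrd.png

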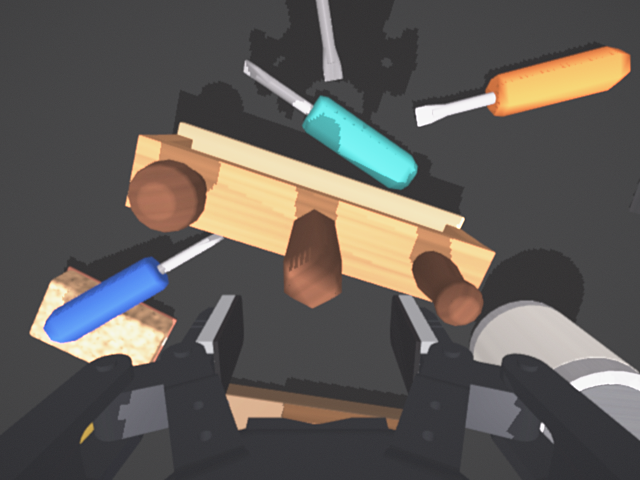

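Call:
{"method": "send_rows", "body": {"rows": [{"hand": 0.7, "delta_pos": [0.5, 0.22, -0.05], "twist": [-0.0029, 0, 0]}, {"hand": 0.7, "delta_pos": [0.9, 0, 0], "twist": [0, 0, 0]}, {"hand": 0.7, "delta_pos": [0.9, 0, 0], "twist": [0, 0, 0]}, {"hand": 0.7, "delta_pos": [0.9, 0, 0], "twist": [0, 0, 0]}, {"hand": 0.7, "delta_pos": [0.4, 0, 0], "twist": [0, 0, 0]}]}}

```text
time_s: 15.15
position: [0.5243, 0.284, 0.1216]
eef_rot: [-0.119, 0.696, 0.118, 0.698]
wrist_force: [-0.2, -0.5, 0.5]
finger_gap: 0.0597
```

```bash
python3 st.py w .5233 .2823 .119 19.3;python3 cap.py wrist wre; python3 cap.py side wres 255 120 100 100 6
```

```text
t 15.15 pos [0.5243 0.284  0.1216] jig [-0.0415  0.3271] yaw 19.33 rel jig 10.97 tilt [-1.     -0.002   0.0017] q [-0.868  0.516  0.403  1.797 -0.251  0.877 -0.013] F [-0.2 -0.5  0.5] gap 0.0597
target [0.5233 0.2823 0.119 ] tool delta mm [ 2.64 -1.28 -1.46] units [ 0.132 -0.064 -0.073]
twist x units 0.0001 deg 0.03
```

View pics/wre.png

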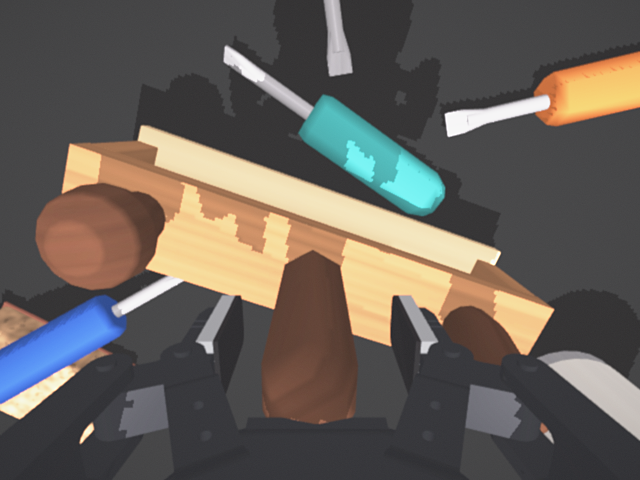

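View pics/wresc.png

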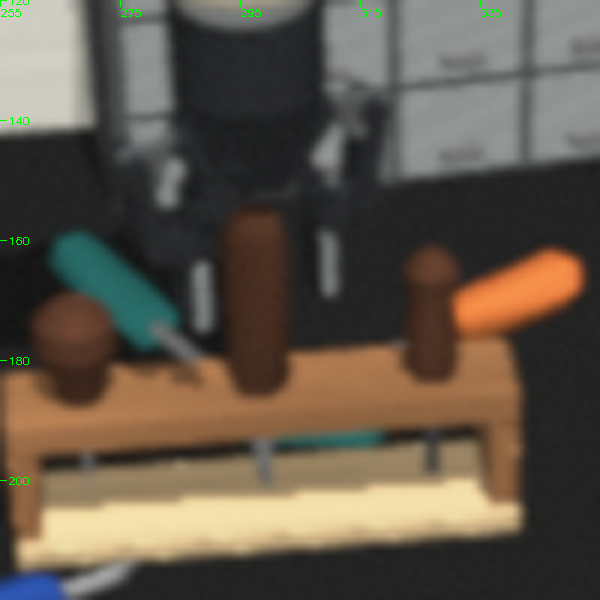

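Call:
{"method": "send_rows", "body": {"rows": [{"hand": 0.7, "delta_pos": [0.05, -0.06, -0.07], "twist": [0, 0, 0]}, {"hand": 0, "delta_pos": [0, 0, 0], "twist": [0, 0, 0]}, {"hand": 0, "delta_pos": [0, 0, 0], "twist": [0, 0, 0]}, {"hand": 0, "delta_pos": [0, 0, 0], "twist": [0, 0, 0]}, {"hand": 0, "delta_pos": [0, 0, 0], "twist": [0, 0, 0]}, {"hand": 0, "delta_pos": [0, 0, 0], "twist": [0, 0, 0]}]}}

```text
time_s: 15.85
position: [0.525, 0.2831, 0.1242]
eef_rot: [-0.119, 0.695, 0.119, 0.699]
wrist_force: [-0.3, -0.5, -0.9]
finger_gap: 0.0278
```

```bash
python3 st.py w .5233 .2823 .119 19.3;python3 cap.py wrist wrf
```

```text
t 15.85 pos [0.525  0.2831 0.1242] jig [-0.0409  0.3261] yaw 19.32 rel jig 10.95 tilt [-1.0e+00 -8.0e-04  6.1e-03] q [-0.867  0.511  0.404  1.799 -0.25   0.877 -0.012] F [-0.3 -0.5 -0.9] gap 0.0278
target [0.5233 0.2823 0.119 ] tool delta mm [ 5.22 -0.17 -1.87] units [ 0.261 -0.009 -0.093]
twist x units 0.0001 deg 0.02
```

View pics/wrf.png

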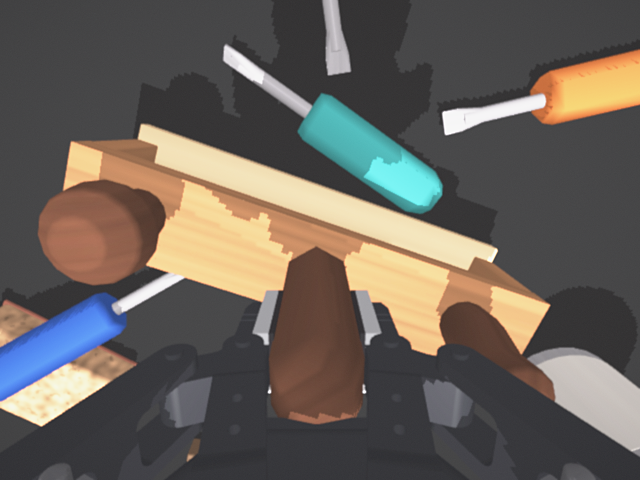

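Call:
{"method": "send_rows", "body": {"rows": [{"hand": 0, "delta_pos": [-0.5, 0, 0], "twist": [0, 0, 0]}, {"hand": 0, "delta_pos": [-0.8, 0, 0], "twist": [0, 0, 0]}, {"hand": 0, "delta_pos": [-0.9, 0, 0], "twist": [0, 0, 0]}, {"hand": 0, "delta_pos": [-0.9, 0, 0], "twist": [0, 0, 0]}, {"hand": 0, "delta_pos": [-0.9, 0, 0], "twist": [0, 0, 0]}, {"hand": 0, "delta_pos": [-0.9, 0, 0], "twist": [0, 0, 0]}]}}

```text
time_s: 16.5
position: [0.5229, 0.2818, 0.2262]
eef_rot: [-0.119, 0.696, 0.118, 0.698]
wrist_force: [0.5, 0.7, -1.1]
finger_gap: 0.0272
```

```bash
python3 st.py;python3 cap.py side wrg 265 110 80 80 8;python3 cap.py scene wrgs 430 190 80 100 7
```

```text
t 16.50 pos [0.5229 0.2818 0.2262] jig [-0.0432  0.3252] yaw 19.29 rel jig 10.92 tilt [-1.     -0.0024  0.0014] q [-0.904  0.403  0.448  1.686 -0.189  1.094 -0.064] F [ 0.5  0.7 -1.1] gap 0.0272
```

View pics/wrgc.png

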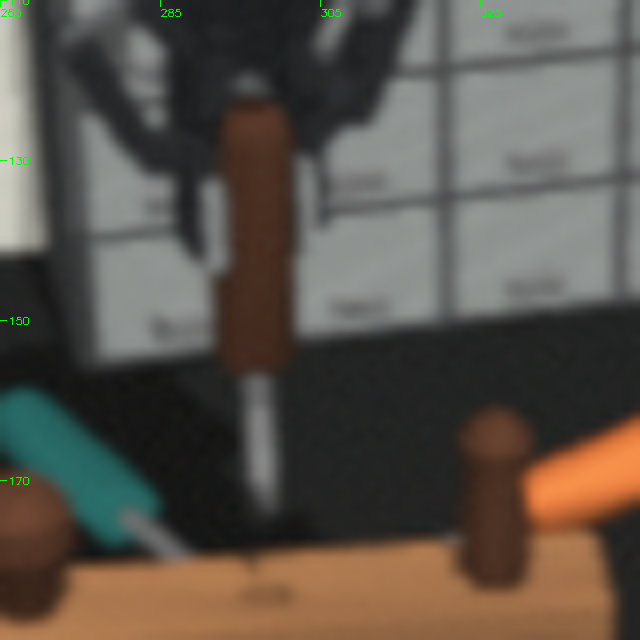

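View pics/wrgsc.png

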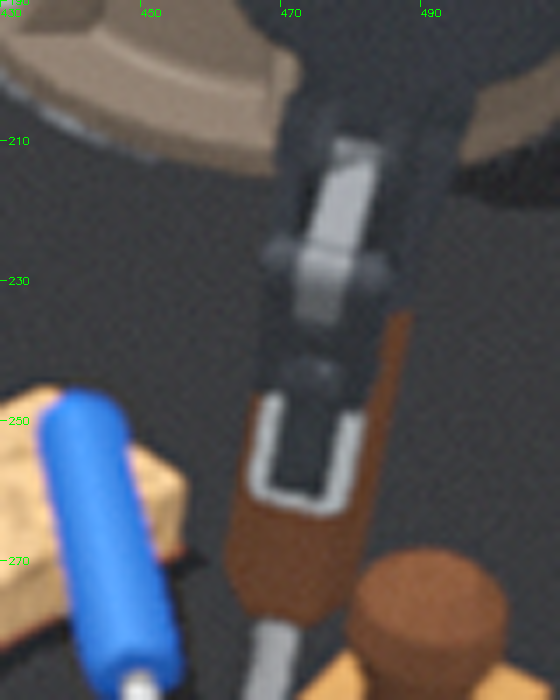

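```bash
python3 -c "
from h import *
c=load('wrgs'); crop(c,440,265,60,60,10,'wrgs2.png')
d=load('wrg'); crop(d,285,145,30,40,15,'wrg2.png')
for t in (109.3,49.3,-10.7):
  a=np.radians(t); P=np.array([.523,.282,.12]); e=.007*np.array([np.cos(a),np.sin(a),0])
  print(t,[(proj(k,P+e)-proj(k,P-e)).round(1).tolist() for k in (c,d)],proj(c,P),proj(d,P))
"
```

```text
109.3 [[[7.7, 2.0]], [[-1.9, -2.3]]] [[464.59520988 302.12041279]] [[297.1239691  172.51385767]]
49.3 [[[2.5, 5.3]], [[2.7, -2.1]]] [[464.59520988 302.12041279]] [[297.1239691  172.51385767]]
-10.7 [[[-5.2, 3.2]], [[4.6, 0.1]]] [[464.59520988 302.12041279]] [[297.1239691  172.51385767]]
```

View pics/wrgs2.png

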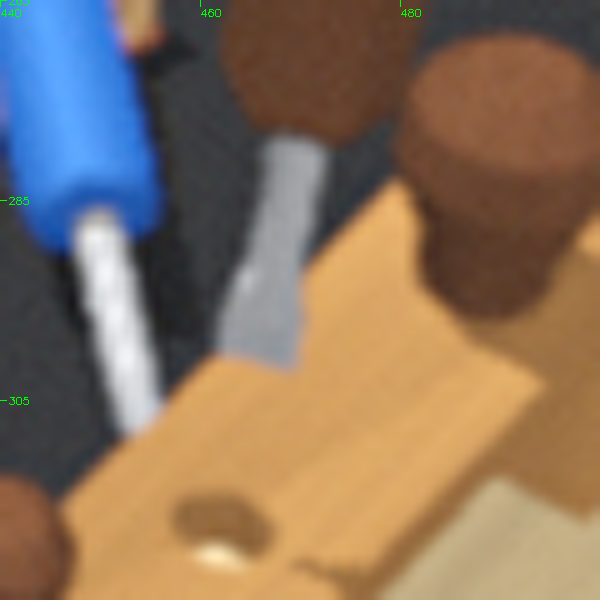

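View pics/wrg2.png

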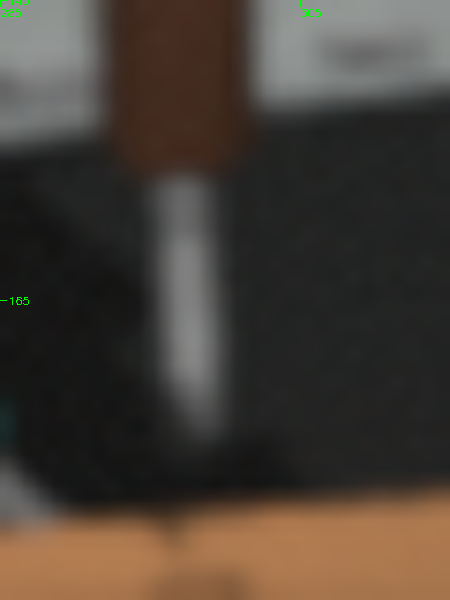

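```bash
python3 cap.py wrist wrh 270 160 100 110 6
```

View pics/wrhc.png

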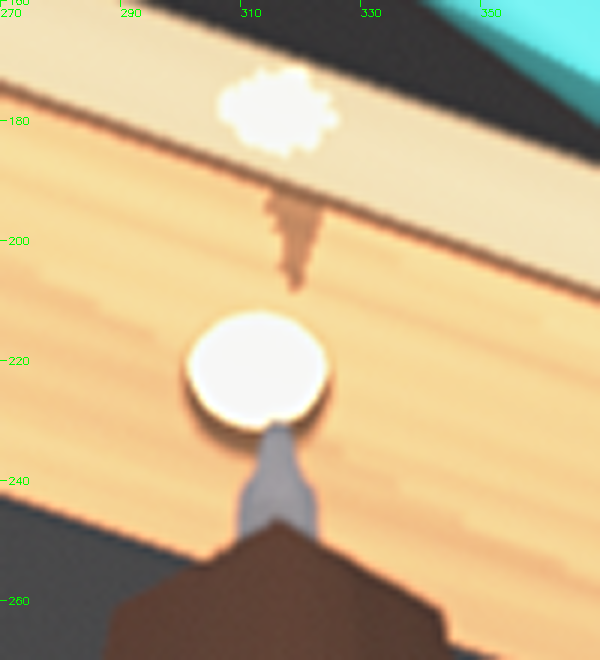

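Run:
```python
from h import *
from plant import arm
from scipy.spatial.transform import Rotation as Ro
st=arm.get_state(); R=Ro.from_quat(st["eef_rot"]).as_matrix(); p=st["position"]
c=load("wrh")
for tx in (.103,.1062,.11):
    o,d=ray(c,316.3,230.5); o2=R.T@(o-p); d2=R.T@d; k=(tx-o2[0])/d2[0]; print(tx,(o2+k*d2).round(4))
print("hole",atz(c,313,221.7,.08))
# handle bottom corner (vertex) at px
o,d=ray(c,270+280/6,160+518/6); o2=R.T@(o-p); d2=R.T@d; k=(.0442-o2[0])/d2[0]; print("handle bottom vertex",(o2+k*d2).round(4))
```

```text
0.103 [0.103  0.0073 0.0016]
0.1062 [0.1062 0.0064 0.0016]
0.11 [0.11   0.0054 0.0016]
hole [0.5223329  0.28488692 0.08      ]
handle bottom vertex [0.0442 0.0141 0.0017]
```

```bash
python3 - <<'E'
from h import *
from plant import arm
from scipy.spatial.transform import Rotation as Ro
st=arm.get_state(); R=Ro.from_quat(st["eef_rot"]).as_matrix(); p=st["position"]
c=load("wrh")
for q in ([0,0,0],[0,.011,0],[-.019,.011,0],[.1062,.0064,0]): print(q,proj(c,p+R@np.array(q)))
print((R.T@(-c["R"].T@c["t"]-p)).round(4), (c["R"]@R).round(4))
E
python3 -c "
from h import *
c=load('wr2');crop(c,270,270,100,90,6,'f2.png')
c=load('wrh');crop(c,220,260,190,140,4,'f3.png')"
```

```text
[0, 0, 0] [[313.00932685 309.12820622]]
[0, 0.011, 0] [[312.93400847 285.00317348]]
[-0.019, 0.011, 0] [[312.58249491 305.43157107]]
[0.1062, 0.0064, 0] [[313.99670619 230.55537724]]
[-0.1443  0.0722  0.0012] [[-2.200e-03 -3.000e-04  1.000e+00]
 [-2.818e-01 -9.595e-01 -9.000e-04]
 [ 9.595e-01 -2.818e-01  2.000e-03]]
```

View pics/f2.png

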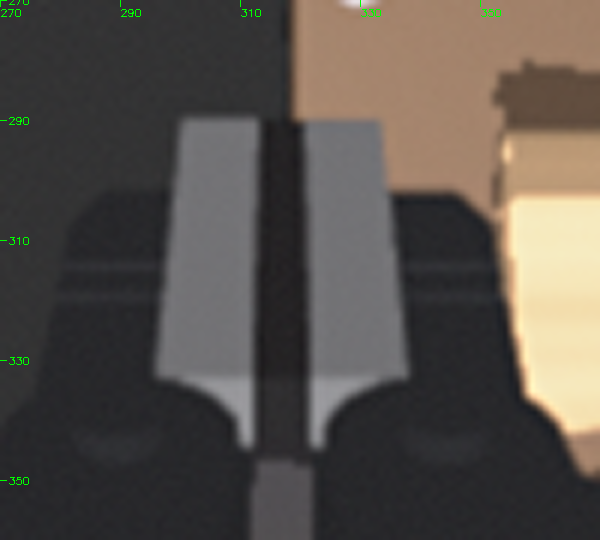

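View pics/f3.png

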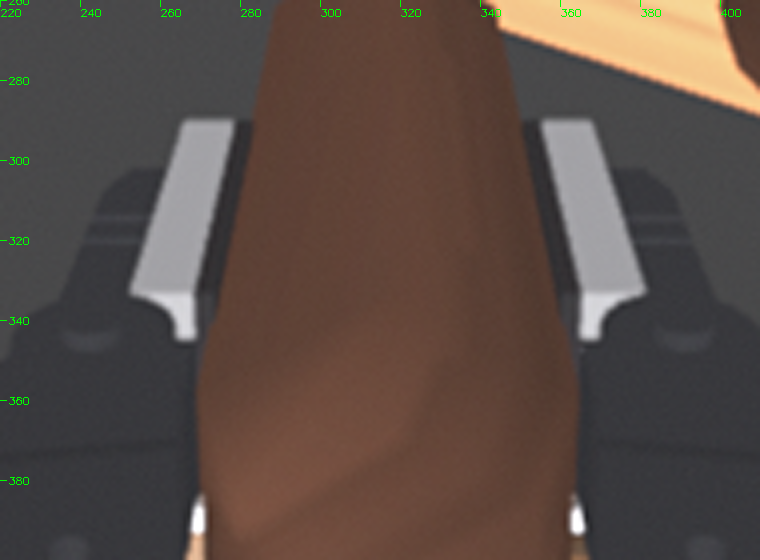

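Call:
{"method": "send_rows", "body": {"rows": [{"hand": 0, "delta_pos": [-0.1, 0, 0], "twist": [-0.0232, 0, 0]}, {"hand": 0, "delta_pos": [0, 0, 0], "twist": [-0.0232, 0, 0]}, {"hand": 0, "delta_pos": [0, 0, 0], "twist": [-0.0232, 0, 0]}, {"hand": 0, "delta_pos": [0, 0, 0], "twist": [-0.0232, 0, 0]}, {"hand": 0, "delta_pos": [0, 0, 0], "twist": [-0.0232, 0, 0]}, {"hand": 0, "delta_pos": [0, 0, 0], "twist": [-0.0232, 0, 0]}, {"hand": 0, "delta_pos": [0, 0, 0], "twist": [-0.0232, 0, 0]}, {"hand": 0, "delta_pos": [0, 0, 0], "twist": [-0.0232, 0, 0]}, {"hand": 0, "delta_pos": [0, 0, 0], "twist": [-0.0232, 0, 0]}, {"hand": 0, "delta_pos": [0, 0, 0], "twist": [0, 0, 0]}]}}

```text
time_s: 17.65
position: [0.5179, 0.2796, 0.2186]
eef_rot: [-0.528, 0.474, 0.529, 0.465]
wrist_force: [-0.4, 0.2, -1.9]
finger_gap: 0.0276
```

```bash
python3 st.py j -.0395 -.0995 .20 85.8
```

```text
t 17.65 pos [0.5179 0.2796 0.2186] jig [-0.0484  0.3237] yaw 96.70 rel jig 88.34 tilt [-0.9999  0.0102 -0.0077] q [-0.687  0.392  0.138  1.679 -0.057  1.087  1.156] F [-0.4  0.2 -1.9] gap 0.0276
target [ 0.5883 -0.1378  0.2   ] tool delta mm [  21.63  -21.38 -422.62] units [  1.082  -1.069 -21.131]
twist x units 0.007 deg 2.54
```

Call:
{"method": "send_rows", "body": {"rows": [{"hand": 0, "delta_pos": [0, -0.05, -0.97], "twist": [0.007, -0.0012, -0.0016]}, {"hand": 0, "delta_pos": [0, -0.05, -0.97], "twist": [0, 0, 0]}, {"hand": 0, "delta_pos": [0, -0.05, -0.97], "twist": [0, 0, 0]}, {"hand": 0, "delta_pos": [0, -0.05, -0.97], "twist": [0, 0, 0]}, {"hand": 0, "delta_pos": [0, -0.05, -0.97], "twist": [0, 0, 0]}, {"hand": 0, "delta_pos": [0, -0.05, -0.97], "twist": [0, 0, 0]}, {"hand": 0, "delta_pos": [0, -0.05, -0.97], "twist": [0, 0, 0]}, {"hand": 0, "delta_pos": [0, -0.05, -0.97], "twist": [0, 0, 0]}, {"hand": 0, "delta_pos": [0, -0.05, -0.97], "twist": [0, 0, 0]}, {"hand": 0, "delta_pos": [0, -0.05, -0.97], "twist": [0, 0, 0]}, {"hand": 0, "delta_pos": [0, -0.05, -0.97], "twist": [0, 0, 0]}, {"hand": 0, "delta_pos": [0, -0.05, -0.97], "twist": [0, 0, 0]}, {"hand": 0, "delta_pos": [0, -0.05, -0.97], "twist": [0, 0, 0]}, {"hand": 0, "delta_pos": [0, -0.05, -0.97], "twist": [0, 0, 0]}, {"hand": 0, "delta_pos": [0, -0.05, -0.97], "twist": [0, 0, 0]}, {"hand": 0, "delta_pos": [0, -0.05, -0.97], "twist": [0, 0, 0]}, {"hand": 0, "delta_pos": [0, -0.05, -0.97], "twist": [0, 0, 0]}, {"hand": 0, "delta_pos": [0, -0.05, -0.97], "twist": [0, 0, 0]}, {"hand": 0, "delta_pos": [0, -0.05, -0.8], "twist": [0, 0, 0]}, {"hand": 0, "delta_pos": [0, -0.05, -0.5], "twist": [0, 0, 0]}]}}

```text
time_s: 19.65
position: [0.5442, -0.1344, 0.2157]
eef_rot: [-0.499, 0.505, 0.5, 0.496]
wrist_force: [-0.2, -0.1, -0.9]
finger_gap: 0.0273
```

```bash
python3 st.py j -.0395 -.0995 .17 85.8
```

```text
t 19.65 pos [ 0.5442 -0.1344  0.2157] jig [-0.0827 -0.0897] yaw 89.87 rel jig 81.50 tilt [-0.9999  0.0099 -0.0071] q [-0.087  0.352  0.306  1.766 -0.11   1.05   1.825] F [-0.2 -0.1 -0.9] gap 0.0273
target [ 0.5883 -0.1378  0.17  ] tool delta mm [ 45.26 -44.59  -2.95] units [ 2.263 -2.23  -0.147]
twist x units -0.012 deg -4.3
```

Call:
{"method": "send_rows", "body": {"rows": [{"hand": 0, "delta_pos": [0, -0.75, -0.05], "twist": [-0.006, -0.001, -0.0016]}, {"hand": 0, "delta_pos": [0.5, -0.75, -0.1], "twist": [-0.006, -0.001, -0.0016]}, {"hand": 0, "delta_pos": [0.8, -0.7, -0.1], "twist": [0, 0, 0]}, {"hand": 0, "delta_pos": [0.8, 0, 0], "twist": [0, 0, 0]}, {"hand": 0, "delta_pos": [0, 0, 0], "twist": [0, 0, 0]}]}}

```text
time_s: 20.15
position: [0.5877, -0.144, 0.1727]
eef_rot: [0.516, -0.48, -0.514, -0.488]
wrist_force: [-0.5, -0.6, -1.0]
finger_gap: 0.0274
```

```bash
python3 st.py j -.0395 -.0995 .17 85.8;python3 cap.py wrist wri 250 150 140 110 5
```

```text
t 20.15 pos [ 0.5877 -0.144   0.1727] jig [-0.041  -0.1056] yaw 93.52 rel jig 85.15 tilt [-0.9999 -0.0106  0.0049] q [-0.038  0.455  0.276  1.722 -0.154  0.977  1.929] F [-0.5 -0.6 -1. ] gap 0.0274
target [ 0.5883 -0.1378  0.17  ] tool delta mm [ 2.7  -0.94  6.16] units [ 0.135 -0.047  0.308]
twist x units -0.0018 deg -0.65
```

View pics/wric.png

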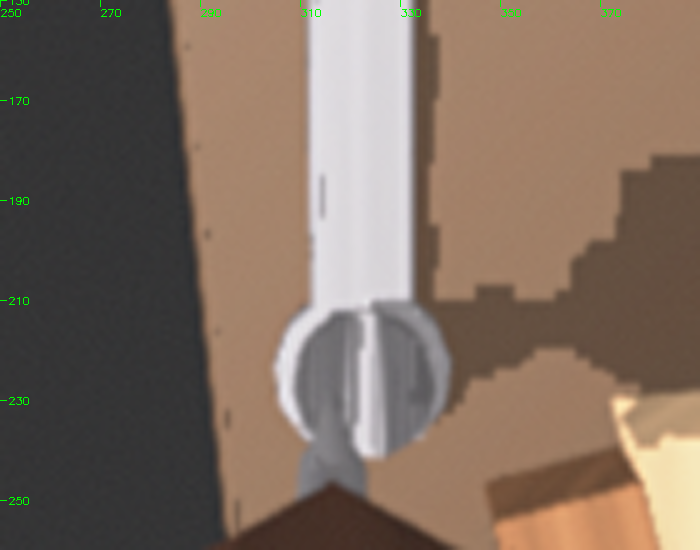

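```bash
cat > rel.py <<'E'
import sys
from h import *
from plant import arm
from scipy.spatial.transform import Rotation as Ro
st=arm.get_state(); R=Ro.from_quat(st["eef_rot"]).as_matrix(); p=st["position"]
c=load(sys.argv[1]); u,v,z=map(float,sys.argv[2:5])
X=atz(c,u,v,z); print("world",X.round(4),"tool",(R.T@(X-p)).round(4), "minus tip", (R.T@(X-p)-[.1062,-.0006,.0016]).round(4))
print("tip proj",proj(c,p+R@np.array([.1062,-.0006,.0016])),"corner",proj(c,p+R@np.array([.1062,.0064,.0016])))
E
python3 rel.py wri 323 226 .034;python3 rel.py wri 323.5 211 .036;python3 rel.py wri 324 240 .036
python3 -c "
from h import *
crop(load('wri'),295,200,60,60,12,'wrid.png')"
```

```text
world [ 0.588  -0.1375  0.034 ] tool [0.1399 0.0017 0.0061] minus tip [0.0337 0.0023 0.0045]
tip proj [[317.33444274 241.189967  ]] corner [[317.33977134 231.32695007]]
world [ 0.5757 -0.1379  0.036 ] tool [0.1378 0.014  0.0063] minus tip [0.0316 0.0146 0.0047]
tip proj [[317.33444274 241.189967  ]] corner [[317.33977134 231.32695007]]
world [ 0.5986 -0.136   0.036 ] tool [ 0.1381 -0.0089  0.0068] minus tip [ 0.0319 -0.0083  0.0052]
tip proj [[317.33444274 241.189967  ]] corner [[317.33977134 231.32695007]]
```

View pics/wrid.png

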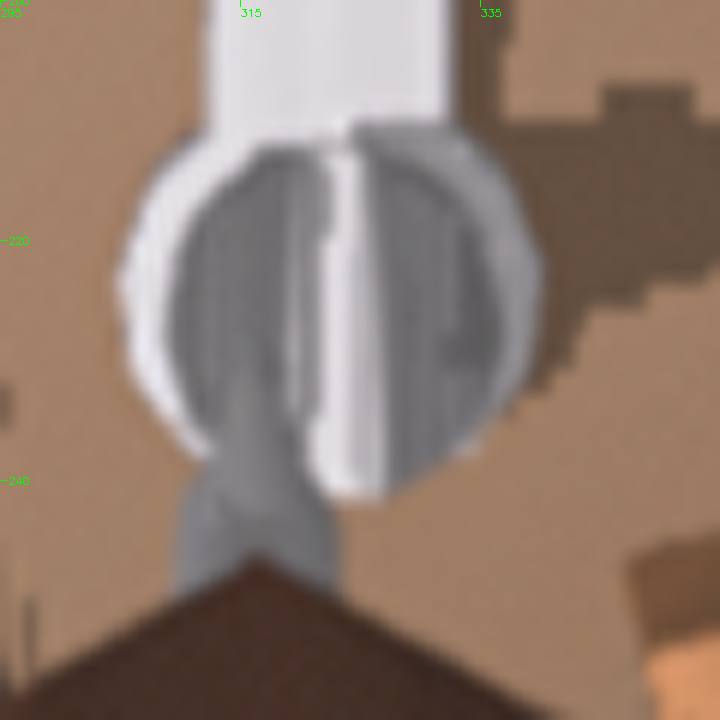

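Call:
{"method": "send_rows", "body": {"rows": [{"hand": 0, "delta_pos": [0, 0.02, 0.28], "twist": [-0.0018, 0.0008, 0.0017]}, {"hand": 0, "delta_pos": [0.5, 0, 0], "twist": [0, 0, 0]}, {"hand": 0, "delta_pos": [0.4, 0, 0], "twist": [0, 0, 0]}, {"hand": 0, "delta_pos": [0, 0, 0], "twist": [0, 0, 0]}]}}

```text
time_s: 20.6
position: [0.5881, -0.138, 0.1571]
eef_rot: [0.519, -0.481, -0.517, -0.482]
wrist_force: [-0.1, -0.9, -2.2]
finger_gap: 0.0272
```

```bash
python3 st.py j -.0395 -.0995 .15 85.8;python3 cap.py wrist wrj 285 180 70 70 10;python3 rel.py wrj 323 226 .034; python3 cap.py scene wrjs 260 220 60 60 10; python3 cap.py side wrjd 310 265 60 50 10
```

```text
t 20.60 pos [ 0.5881 -0.138   0.1571] jig [-0.0398 -0.0996] yaw 94.19 rel jig 85.82 tilt [-1.     -0.0037 -0.0013] q [-0.048  0.472  0.271  1.737 -0.15   0.949  1.926] F [-0.1 -0.9 -2.2] gap 0.0272
target [ 0.5883 -0.1378  0.15  ] tool delta mm [ 7.08 -0.22  0.17] units [ 0.354 -0.011  0.009]
twist x units 0.0001 deg 0.02
world [ 0.5834 -0.1329  0.034 ] tool [0.1235 0.005  0.0058] minus tip [0.0173 0.0056 0.0042]
tip proj [[317.33280515 239.99147636]] corner [[317.34122297 230.1437989 ]]
```

View pics/wrjc.png

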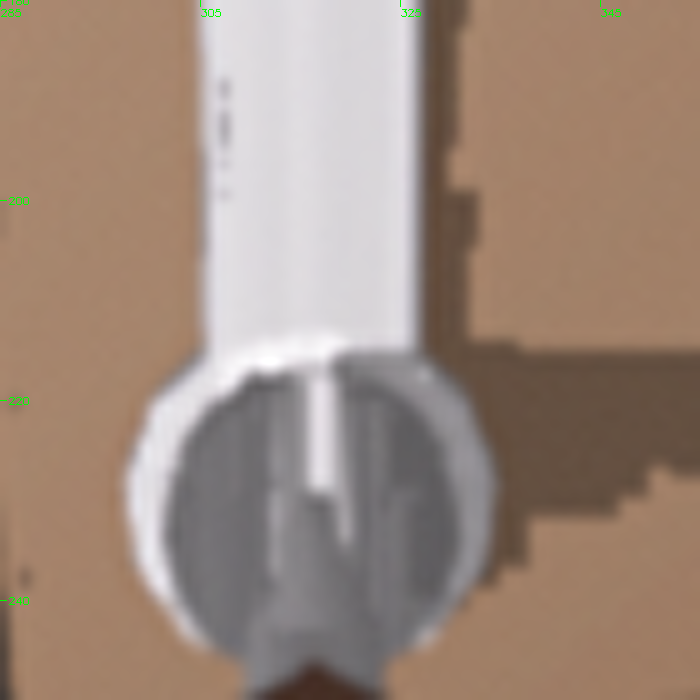

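View pics/wrjsc.png

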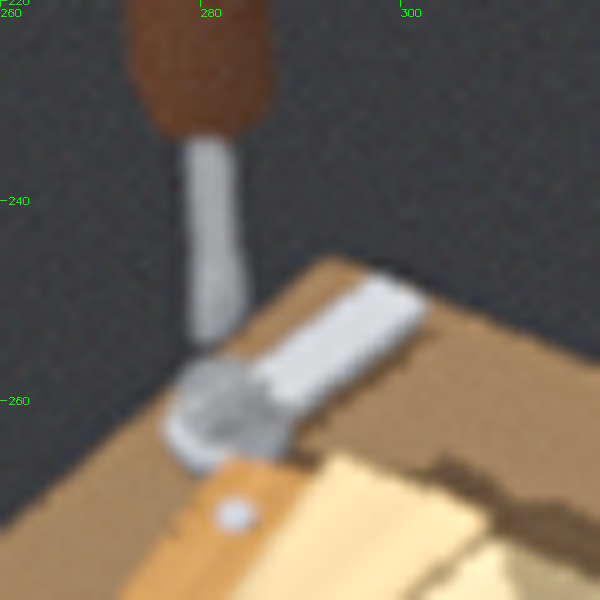

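View pics/wrjdc.png

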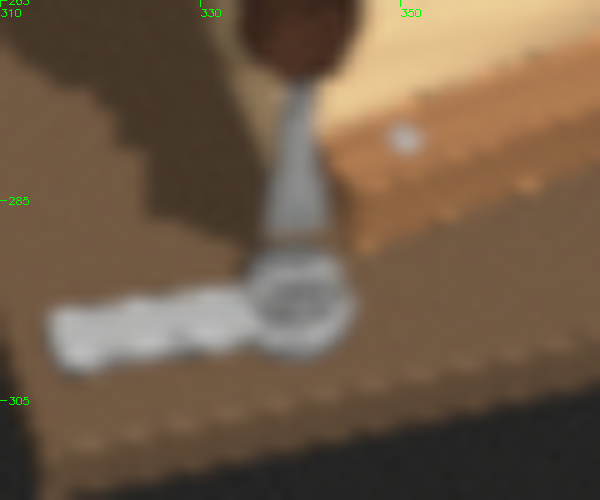

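Call:
{"method": "send_rows", "body": {"rows": [{"hand": 0, "delta_pos": [0.3, 0, 0], "twist": [0, 0, 0]}, {"hand": 0, "delta_pos": [0.2, 0, 0], "twist": [0, 0, 0]}, {"hand": 0, "delta_pos": [0.1, 0, 0], "twist": [0, 0, 0]}]}}

```text
time_s: 21.05
position: [0.5892, -0.1389, 0.1461]
eef_rot: [0.52, -0.48, -0.516, -0.483]
wrist_force: [-0.7, 0.3, -1.3]
finger_gap: 0.0273
```

```bash
python3 st.py j -.0395 -.0995 .14 85.8;python3 cap.py wrist wrk 285 180 70 70 10
```

```text
t 21.05 pos [ 0.5892 -0.1389  0.1461] jig [-0.0388 -0.1008] yaw 94.13 rel jig 85.76 tilt [-1.     -0.0067 -0.0022] q [-0.044  0.485  0.268  1.747 -0.155  0.923  1.93 ] F [-0.7  0.3 -1.3] gap 0.0273
target [ 0.5883 -0.1378  0.14  ] tool delta mm [6.09 0.82 1.23] units [0.305 0.041 0.061]
twist x units -0.0001 deg -0.04
```

View pics/wrkc.png

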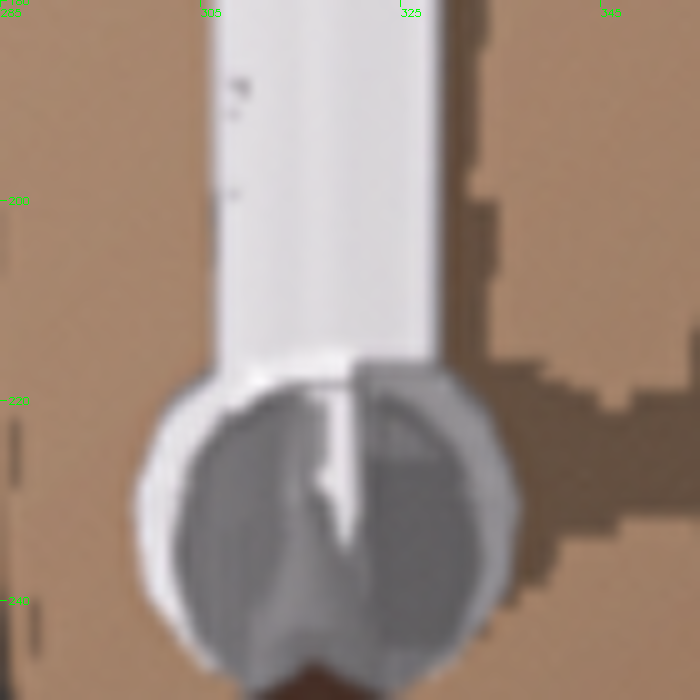

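Call:
{"method": "send_rows", "body": {"rows": [{"hand": 0, "delta_pos": [0, 0.03, 0.07], "twist": [0, 0, 0]}, {"hand": 0, "delta_pos": [0.15, 0, 0.01], "twist": [0, 0, 0]}, {"hand": 0, "delta_pos": [0.12, 0, 0.01], "twist": [0, 0, 0]}]}}

```text
time_s: 21.4
position: [0.5884, -0.1371, 0.1402]
eef_rot: [0.52, -0.481, -0.516, -0.483]
wrist_force: [-0.1, -0.5, -2.1]
finger_gap: 0.0274
```

```bash
python3 st.py j -.0395 -.0995 .14 85.8;python3 cap.py wrist wrl 285 180 70 70 10
```

```text
t 21.40 pos [ 0.5884 -0.1371  0.1402] jig [-0.0393 -0.0989] yaw 94.12 rel jig 85.75 tilt [-1.     -0.0065 -0.0022] q [-0.046  0.489  0.266  1.756 -0.157  0.91   1.929] F [-0.1 -0.5 -2.1] gap 0.0274
target [ 0.5883 -0.1378  0.14  ] tool delta mm [ 0.21  0.1  -0.65] units [ 0.01   0.005 -0.033]
twist x units -0.0001 deg -0.05
```

View pics/wrlc.png

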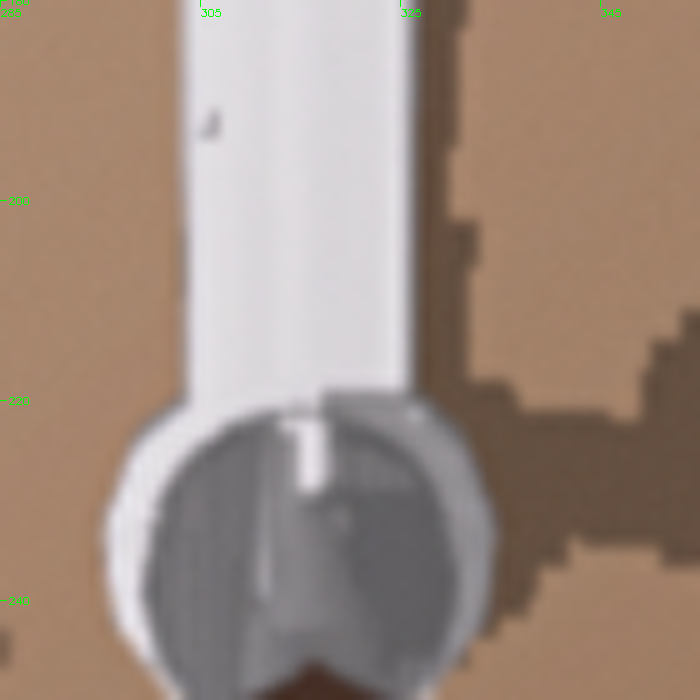

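Call:
{"method": "send_rows", "body": {"rows": [{"hand": 0, "delta_pos": [0.12, 0, 0], "twist": [0, 0, 0]}, {"hand": 0, "delta_pos": [0.12, 0, 0], "twist": [0, 0, 0]}]}}

```text
time_s: 21.65
position: [0.5888, -0.1375, 0.1353]
eef_rot: [0.52, -0.48, -0.515, -0.483]
wrist_force: [-0.4, -0.5, -1.2]
finger_gap: 0.0273
```

```bash
python3 st.py j -.0395 -.0995 .14 85.8;python3 cap.py wrist wrm 285 180 70 70 10
```

```text
t 21.65 pos [ 0.5888 -0.1375  0.1353] jig [-0.039  -0.0993] yaw 94.12 rel jig 85.75 tilt [-1.     -0.0073 -0.0028] q [-0.044  0.495  0.265  1.761 -0.158  0.899  1.93 ] F [-0.4 -0.5 -1.2] gap 0.0273
target [ 0.5883 -0.1378  0.14  ] tool delta mm [-4.71  0.42 -0.24] units [-0.236  0.021 -0.012]
twist x units -0.0001 deg -0.05
```

View pics/wrmc.png

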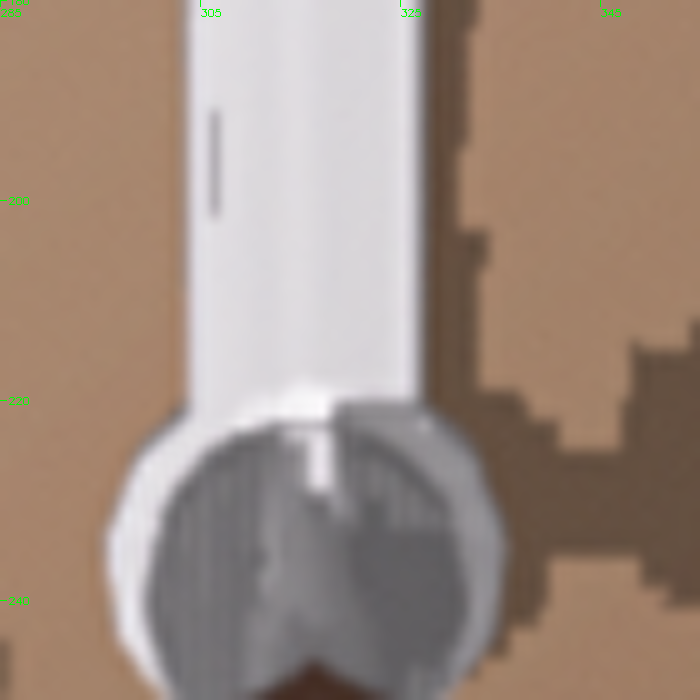

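Call:
{"method": "send_rows", "body": {"rows": [{"hand": 0, "delta_pos": [0.12, 0, 0], "twist": [0, 0, 0]}, {"hand": 0, "delta_pos": [0.12, 0, 0], "twist": [0, 0, 0]}]}}

```text
time_s: 21.9
position: [0.591, -0.1379, 0.1339]
eef_rot: [0.521, -0.479, -0.514, -0.484]
wrist_force: [-4.3, 1.4, 25.4]
finger_gap: 0.027
```

```bash
python3 st.py;python3 cap.py wrist wrn 285 180 70 70 10;python3 cap.py scene wrns 260 220 60 60 10; python3 cap.py side wrnd 310 265 60 50 10
```

```text
t 21.90 pos [ 0.591  -0.1379  0.1339] jig [-0.0368 -0.1   ] yaw 94.11 rel jig 85.74 tilt [-0.9999 -0.0125 -0.0032] q [-0.043  0.497  0.263  1.761 -0.161  0.891  1.932] F [-4.3  1.4 25.4] gap 0.0270
```

View pics/wrnc.png

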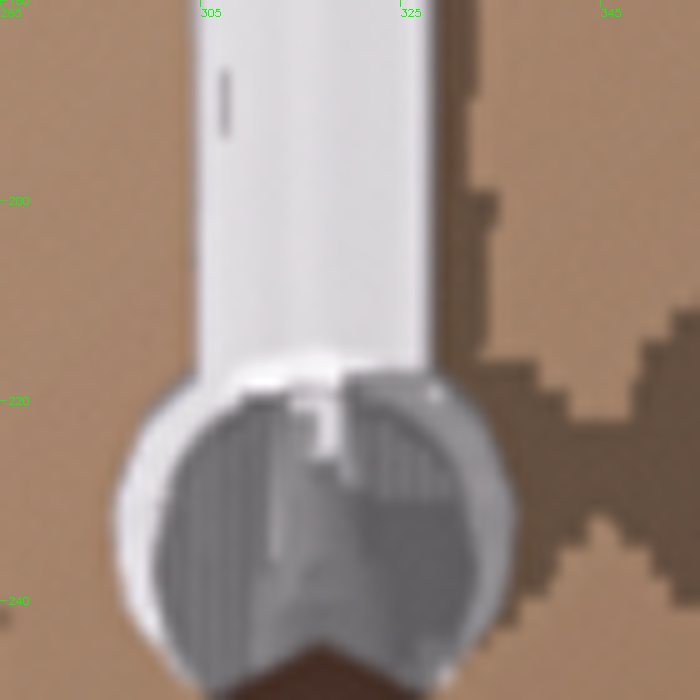

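View pics/wrnsc.png

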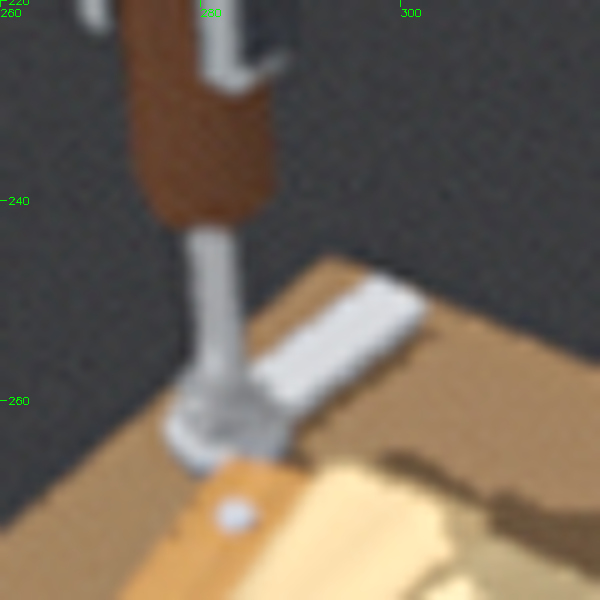

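View pics/wrndc.png

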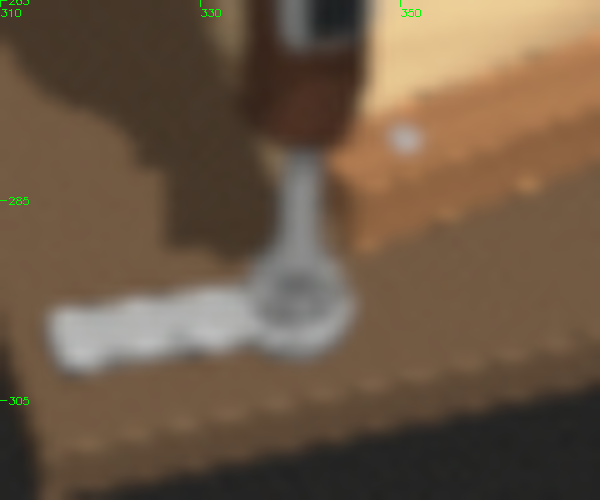

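Call:
{"method": "send_rows", "body": {"rows": [{"hand": 0, "delta_pos": [-0.03, 0.1, 0], "twist": [0, 0, 0.001]}, {"hand": 0, "delta_pos": [0.02, 0.05, 0], "twist": [0, 0, 0.001]}, {"hand": 0, "delta_pos": [0.05, 0, 0], "twist": [0, 0, 0]}]}}

```text
time_s: 22.35
position: [0.5888, -0.1381, 0.1343]
eef_rot: [0.519, -0.482, -0.516, -0.481]
wrist_force: [-1.1, 0.0, 9.0]
finger_gap: 0.0273
```

```bash
python3 st.py;python3 cap.py wrist wro 285 180 70 70 10
```

```text
t 22.35 pos [ 0.5888 -0.1381  0.1343] jig [-0.0391 -0.0998] yaw 94.11 rel jig 85.74 tilt [-1.     -0.0021 -0.0033] q [-0.045  0.499  0.265  1.757 -0.157  0.904  1.93 ] F [-1.1  0.   9. ] gap 0.0273
```

View pics/wroc.png

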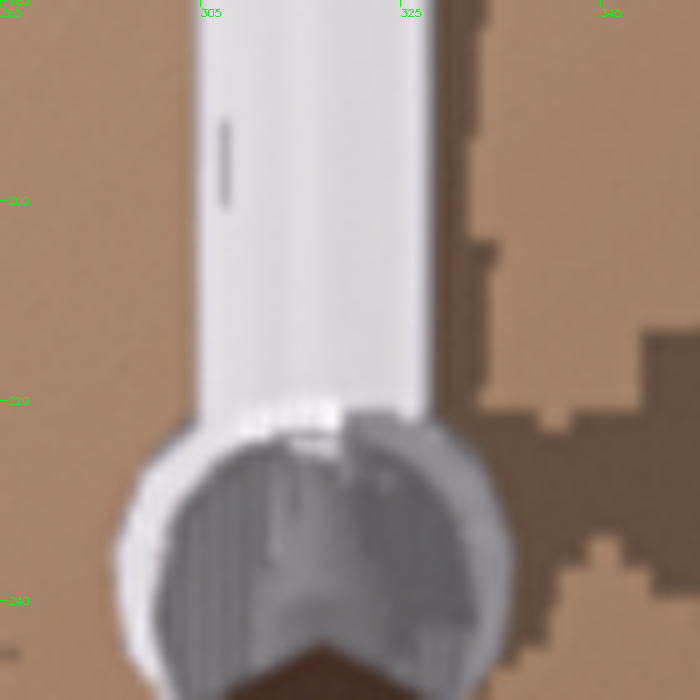

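Call:
{"method": "send_rows", "body": {"rows": [{"hand": 0, "delta_pos": [0.03, 0, 0], "twist": [0.015, 0, 0]}, {"hand": 0, "delta_pos": [0.03, 0, 0], "twist": [0.015, 0, 0]}, {"hand": 0, "delta_pos": [0.03, 0, 0], "twist": [0.015, 0, 0]}]}}

```text
time_s: 22.7
position: [0.5893, -0.1392, 0.1342]
eef_rot: [-0.444, 0.551, 0.44, 0.552]
wrist_force: [-3.1, 0.3, 10.2]
finger_gap: 0.0274
```

```bash
python3 st.py;python3 cap.py wrist wrp; python3 cap.py side wrpd 300 255 80 60 9
```

```text
t 22.70 pos [ 0.5893 -0.1392  0.1342] jig [-0.0387 -0.1011] yaw 77.42 rel jig 69.05 tilt [-1.     -0.0046 -0.0027] q [-0.095  0.506  0.342  1.761 -0.205  0.905  1.685] F [-3.1  0.3 10.2] gap 0.0274
```

View pics/wrp.png

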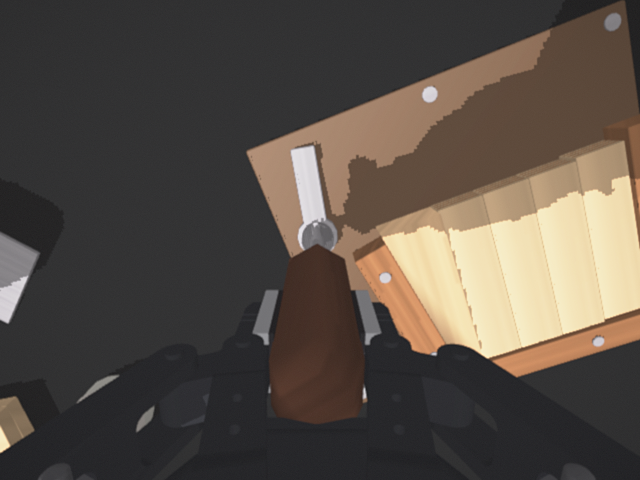

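View pics/wrpdc.png

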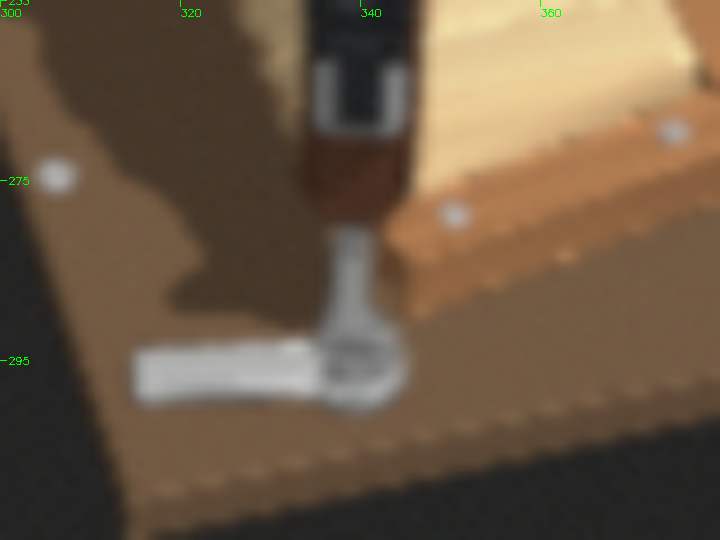

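Call:
{"method": "send_rows", "body": {"rows": [{"hand": 0, "delta_pos": [0.03, 0, 0.04], "twist": [0.018, 0, 0]}, {"hand": 0, "delta_pos": [0.03, 0, 0.02], "twist": [0.018, 0, 0]}, {"hand": 0, "delta_pos": [0.03, 0, 0], "twist": [0.018, 0, 0]}, {"hand": 0, "delta_pos": [0.03, 0, 0], "twist": [0.018, 0, 0]}]}}

```text
time_s: 23.2
position: [0.5889, -0.1396, 0.1342]
eef_rot: [-0.304, 0.639, 0.301, 0.64]
wrist_force: [-3.3, 0.7, 10.4]
finger_gap: 0.0274
```

```bash
python3 st.py j -.039 -.0998 .134;python3 cap.py wrist wrq
```

```text
t 23.20 pos [ 0.5889 -0.1396  0.1342] jig [-0.0392 -0.1014] yaw 50.65 rel jig 42.28 tilt [-1.     -0.0054 -0.001 ] q [-0.179  0.521  0.468  1.769 -0.283  0.914  1.293] F [-3.3  0.7 10.4] gap 0.0274
target [ 0.5889 -0.138   0.134 ] tool delta mm [0.23 1.04 1.21] units [0.012 0.052 0.061]
```

View pics/wrq.png

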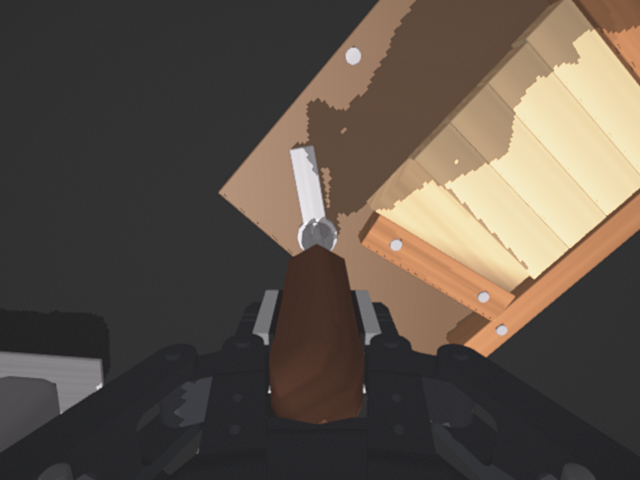

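Call:
{"method": "send_rows", "body": {"rows": [{"hand": 0, "delta_pos": [0.03, 0.03, 0.03], "twist": [0.019, 0, 0]}, {"hand": 0, "delta_pos": [0.03, 0.02, 0.02], "twist": [0.019, 0, 0]}, {"hand": 0, "delta_pos": [0.03, 0.02, 0], "twist": [0.019, 0, 0]}, {"hand": 0, "delta_pos": [0.03, 0.02, 0], "twist": [0.019, 0, 0]}, {"hand": 0, "delta_pos": [0.03, 0.02, 0], "twist": [0.019, 0, 0]}, {"hand": 0, "delta_pos": [0.03, 0.02, 0], "twist": [0.019, 0, 0]}]}}

```text
time_s: 23.85
position: [0.5878, -0.1392, 0.1343]
eef_rot: [-0.049, 0.704, 0.045, 0.707]
wrist_force: [-2.1, 0.7, 9.2]
finger_gap: 0.0274
```

```bash
python3 st.py j -.039 -.0998 .134;python3 cap.py wrist wrr
```

```text
t 23.85 pos [ 0.5878 -0.1392  0.1343] jig [-0.0403 -0.1008] yaw 7.59 rel jig -0.78 tilt [-1.     -0.0059  0.0037] q [-0.312  0.56   0.675  1.784 -0.418  0.94   0.67 ] F [-2.1  0.7  9.2] gap 0.0274
target [ 0.5889 -0.138   0.134 ] tool delta mm [0.26 1.06 1.24] units [0.013 0.053 0.062]
```

View pics/wrr.png

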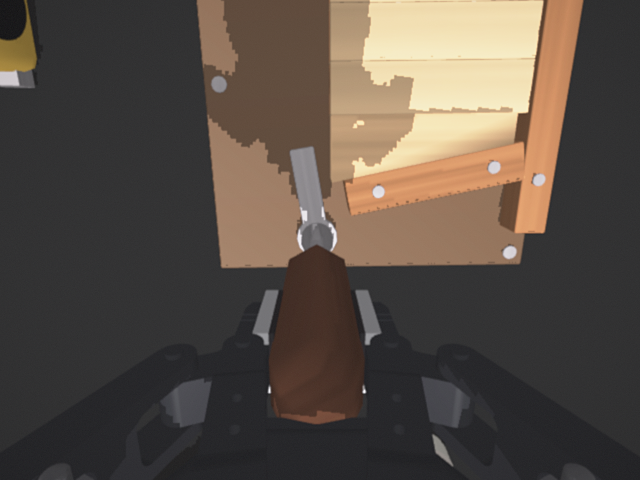

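Tongue is about 10° short of its stop; two or three more rows.

Call:
{"method": "send_rows", "body": {"rows": [{"hand": 0, "delta_pos": [0.03, 0.02, 0.02], "twist": [0.016, 0, 0]}, {"hand": 0, "delta_pos": [0.03, 0.02, 0.01], "twist": [0.014, 0, 0]}, {"hand": 0, "delta_pos": [0.03, 0.02, 0], "twist": [0.01, 0, 0]}, {"hand": 0, "delta_pos": [0.03, 0, 0], "twist": [0.01, 0, 0]}]}}

```text
time_s: 24.3
position: [0.5873, -0.1391, 0.1343]
eef_rot: [0.069, 0.702, -0.073, 0.705]
wrist_force: [-3.6, 2.4, 11.8]
finger_gap: 0.027
```

```bash
python3 st.py j -.039 -.0998 .134;python3 -c "
from plant import arm; print(arm.get_state()['torque'])";python3 cap.py wrist wrs 190 60 180 150 4; python3 cap.py side wrsd 300 255 80 60 9
```

```text
t 24.30 pos [ 0.5873 -0.1391  0.1343] jig [-0.0407 -0.1006] yaw -11.50 rel jig -19.87 tilt [-1.     -0.0048  0.004 ] q [-0.367  0.586  0.767  1.788 -0.482  0.961  0.398] F [-3.6  2.4 11.8] gap 0.0270
target [ 0.5889 -0.138   0.134 ] tool delta mm [0.26 1.36 1.31] units [0.013 0.068 0.066]
[0.31867753 1.19362627 0.53956851]
```

View pics/wrs.png

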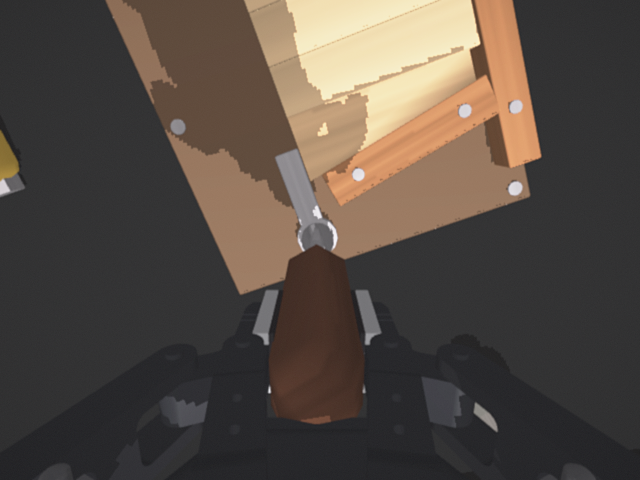

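View pics/wrsdc.png

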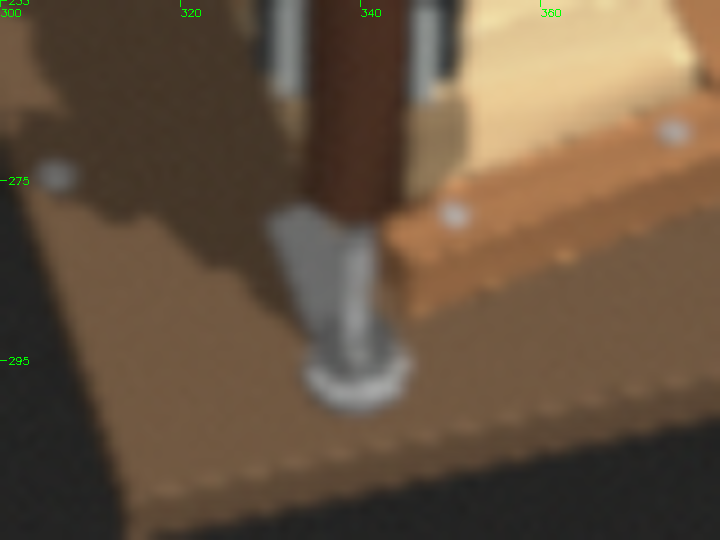

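Call:
{"method": "send_rows", "body": {"rows": [{"hand": 0, "delta_pos": [0, 0, 0], "twist": [-0.015, 0, 0]}, {"hand": 0, "delta_pos": [0, 0, 0], "twist": [-0.015, 0, 0]}, {"hand": 0, "delta_pos": [-0.2, 0, 0], "twist": [0, 0, 0]}, {"hand": 0, "delta_pos": [-0.4, 0, 0], "twist": [0, 0, 0]}, {"hand": 0, "delta_pos": [-0.8, 0, 0], "twist": [0, 0, 0]}, {"hand": 0, "delta_pos": [-0.8, 0, 0], "twist": [0, 0, 0]}]}}

```text
time_s: 25.0
position: [0.5856, -0.1376, 0.1775]
eef_rot: [0.003, 0.708, -0.006, 0.706]
wrist_force: [-0.1, -0.3, -0.2]
finger_gap: 0.0272
```

```bash
python3 st.py;python3 cap.py wrist wrt 220 60 180 180 4
```

```text
t 25.00 pos [ 0.5856 -0.1376  0.1775] jig [-0.0422 -0.099 ] yaw -0.73 rel jig -9.10 tilt [-1.     -0.0054 -0.0031] q [-0.365  0.524  0.75   1.741 -0.4    1.038  0.513] F [-0.1 -0.3 -0.2] gap 0.0272
```

View pics/wrtc.png

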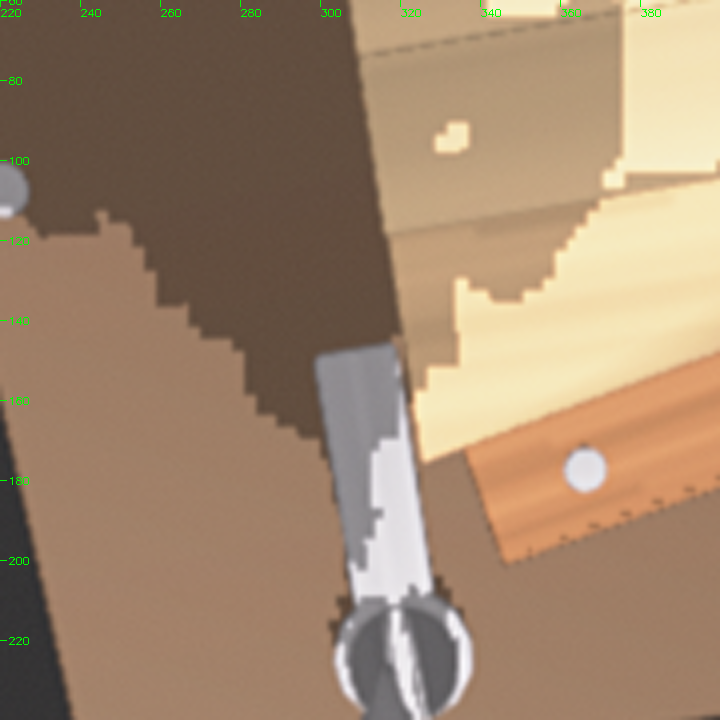

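Call:
{"method": "send_rows", "body": {"rows": [{"hand": 0, "delta_pos": [-1, 0, 0], "twist": [-0.0186, 0, 0]}, {"hand": 0, "delta_pos": [-1, 0, 0], "twist": [-0.0186, 0, 0]}, {"hand": 0, "delta_pos": [-1, 0, 0], "twist": [-0.0186, 0, 0]}, {"hand": 0, "delta_pos": [-0.3, 0, 0], "twist": [0, 0, 0]}]}}

```text
time_s: 25.45
position: [0.5859, -0.1372, 0.2475]
eef_rot: [-0.122, 0.698, 0.118, 0.696]
wrist_force: [0.5, 0.4, 0.5]
finger_gap: 0.0269
```

```bash
python3 st.py w .5235 .2825 .235 19.3
```

```text
t 25.45 pos [ 0.5859 -0.1372  0.2475] jig [-0.0418 -0.0986] yaw 19.60 rel jig 11.23 tilt [-1.     -0.0047 -0.0043] q [-0.337  0.436  0.692  1.649 -0.291  1.165  0.767] F [0.5 0.4 0.5] gap 0.0269
target [0.5235 0.2825 0.235 ] tool delta mm [ 10.23 416.34  82.1 ] units [ 0.511 20.817  4.105]
twist x units 0.0008 deg 0.3
```

Call:
{"method": "send_rows", "body": {"rows": [{"hand": 0, "delta_pos": [0, 0.98, 0.195], "twist": [0, 0, 0]}, {"hand": 0, "delta_pos": [0, 0.98, 0.195], "twist": [0, 0, 0]}, {"hand": 0, "delta_pos": [0, 0.98, 0.195], "twist": [0, 0, 0]}, {"hand": 0, "delta_pos": [0, 0.98, 0.195], "twist": [0, 0, 0]}, {"hand": 0, "delta_pos": [0, 0.98, 0.195], "twist": [0, 0, 0]}, {"hand": 0, "delta_pos": [0, 0.98, 0.195], "twist": [0, 0, 0]}, {"hand": 0, "delta_pos": [0, 0.98, 0.195], "twist": [0, 0, 0]}, {"hand": 0, "delta_pos": [0, 0.98, 0.195], "twist": [0, 0, 0]}, {"hand": 0, "delta_pos": [0, 0.98, 0.195], "twist": [0, 0, 0]}, {"hand": 0, "delta_pos": [0, 0.98, 0.195], "twist": [0, 0, 0]}, {"hand": 0, "delta_pos": [0, 0.98, 0.195], "twist": [0, 0, 0]}, {"hand": 0, "delta_pos": [0, 0.98, 0.195], "twist": [0, 0, 0]}, {"hand": 0, "delta_pos": [0, 0.98, 0.195], "twist": [0, 0, 0]}, {"hand": 0, "delta_pos": [0, 0.98, 0.195], "twist": [0, 0, 0]}, {"hand": 0, "delta_pos": [0, 0.98, 0.195], "twist": [0, 0, 0]}, {"hand": 0, "delta_pos": [0, 0.98, 0.195], "twist": [0, 0, 0]}, {"hand": 0, "delta_pos": [0, 0.98, 0.195], "twist": [0, 0, 0]}, {"hand": 0, "delta_pos": [0, 0.98, 0.195], "twist": [0, 0, 0]}, {"hand": 0, "delta_pos": [0, 0.98, 0.195], "twist": [0, 0, 0]}, {"hand": 0, "delta_pos": [0, 0.8, 0.195], "twist": [0, 0, 0]}]}}

```text
time_s: 27.45
position: [0.539, 0.2699, 0.2286]
eef_rot: [-0.084, 0.711, 0.079, 0.694]
wrist_force: [-0.8, 0.3, -1.2]
finger_gap: 0.0275
```

```bash
python3 st.py w .5235 .2825 .215 19.3
```

```text
t 27.45 pos [0.539  0.2699 0.2286] jig [-0.029  0.311] yaw 13.26 rel jig 4.89 tilt [-0.9997 -0.0045 -0.0252] q [-0.987  0.462  0.645  1.647 -0.296  1.158 -0.035] F [-0.8  0.3 -1.2] gap 0.0275
target [0.5235 0.2825 0.215 ] tool delta mm [ 13.86  15.89 -11.83] units [ 0.693  0.795 -0.592]
twist x units -0.0168 deg -6.04
```

Call:
{"method": "send_rows", "body": {"rows": [{"hand": 0, "delta_pos": [0, 0.4, -0.3], "twist": [-0.0168, -0.004, 0]}, {"hand": 0, "delta_pos": [0, 0.35, -0.35], "twist": [0, 0, 0]}, {"hand": 0, "delta_pos": [0, 0, 0], "twist": [0, 0, 0]}]}}

```text
time_s: 27.75
position: [0.5203, 0.2841, 0.2262]
eef_rot: [-0.118, 0.698, 0.116, 0.696]
wrist_force: [-0.4, -0.2, -1.6]
finger_gap: 0.0274
```

```bash
python3 st.py w .5235 .2825 .215 19.3;python3 cap.py wrist wru 270 160 100 110 6
```

```text
t 27.75 pos [0.5203 0.2841 0.2262] jig [-0.0453  0.3278] yaw 19.05 rel jig 10.68 tilt [-1.     -0.0037 -0.0035] q [-1.025  0.428  0.621  1.694 -0.27   1.11   0.007] F [-0.4 -0.2 -1.6] gap 0.0274
target [0.5235 0.2825 0.215 ] tool delta mm [11.16 -2.49  2.51] units [ 0.558 -0.124  0.125]
twist x units -0.0007 deg -0.25
```

View pics/wruc.png

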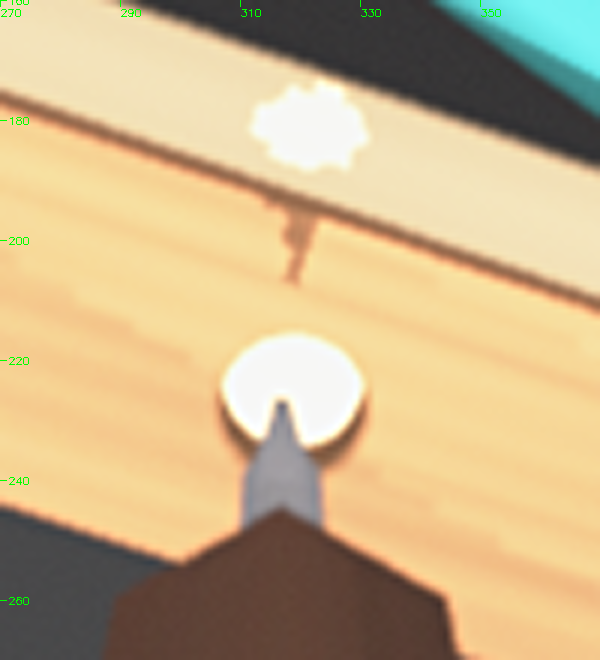

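Run:
```python
from h import *
from plant import arm
from scipy.spatial.transform import Rotation as Ro
st=arm.get_state(); R=Ro.from_quat(st["eef_rot"]).as_matrix(); p=st["position"]; c=load("wru")
X=atz(c,318.8,225,.08); print(X,(R.T@(X-p)).round(4))
o,d=ray(c,316.8,227.2); o2=R.T@(o-p); d2=R.T@d; k=(.1062-o2[0])/d2[0]; print("corner",(o2+k*d2).round(4))
```

```text
[0.5221229  0.28510462 0.08      ] [0.1463 0.0019 0.002 ]
corner [0.1062 0.0102 0.0004]
```

Call:
{"method": "send_rows", "body": {"rows": [{"hand": 0, "delta_pos": [0.2, -0.06, 0.08], "twist": [0, 0, 0]}, {"hand": 0, "delta_pos": [0.7, 0, 0], "twist": [0, 0, 0]}, {"hand": 0, "delta_pos": [0.6, 0, 0], "twist": [0, 0, 0]}, {"hand": 0, "delta_pos": [0, 0, 0], "twist": [0, 0, 0]}]}}

```text
time_s: 28.2
position: [0.5244, 0.28, 0.1935]
eef_rot: [-0.116, 0.699, 0.112, 0.697]
wrist_force: [-0.9, -0.1, -0.7]
finger_gap: 0.0273
```

```bash
python3 st.py w .5235 .2825 .1242 19.3;python3 cap.py wrist wrv 270 160 100 110 6
```

```text
t 28.20 pos [0.5244 0.28   0.1935] jig [-0.0419  0.3232] yaw 18.52 rel jig 10.15 tilt [-1.     -0.0054 -0.0033] q [-1.005  0.463  0.609  1.731 -0.294  1.045  0.028] F [-0.9 -0.1 -0.7] gap 0.0273
target [0.5235 0.2825 0.1242] tool delta mm [69.32  3.02  0.13] units [3.466 0.151 0.006]
twist x units -0.0022 deg -0.78
```

View pics/wrvc.png

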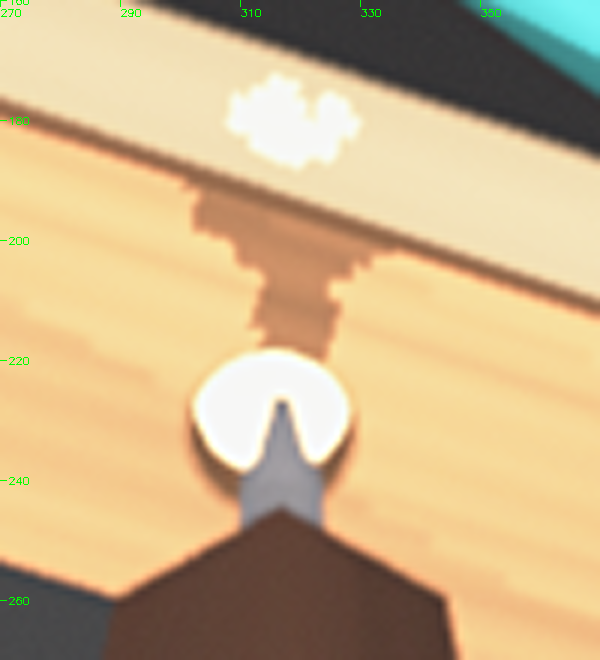

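Call:
{"method": "send_rows", "body": {"rows": [{"hand": 0, "delta_pos": [0, 0.2, -0.05], "twist": [-0.002, 0, 0]}, {"hand": 0, "delta_pos": [0.1, 0.02, 0], "twist": [0, 0, 0]}]}}

```text
time_s: 28.45
position: [0.5227, 0.2838, 0.1923]
eef_rot: [-0.12, 0.698, 0.116, 0.697]
wrist_force: [0.2, -0.4, -1.8]
finger_gap: 0.0275
```

```bash
python3 st.py w .5235 .2825 .1242 19.3;python3 cap.py wrist wrw 270 160 100 110 6
```

```text
t 28.45 pos [0.5227 0.2838 0.1923] jig [-0.043   0.3272] yaw 19.23 rel jig 10.86 tilt [-1.     -0.0054 -0.0025] q [-1.009  0.464  0.605  1.732 -0.293  1.041  0.032] F [ 0.2 -0.4 -1.8] gap 0.0275
target [0.5235 0.2825 0.1242] tool delta mm [68.12 -1.13  0.45] units [ 3.406 -0.057  0.022]
twist x units -0.0002 deg -0.07
```

View pics/wrwc.png

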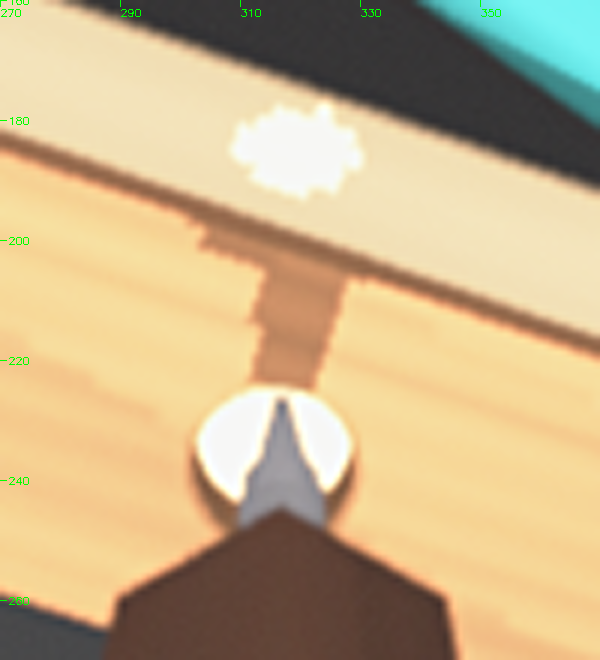

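Call:
{"method": "send_rows", "body": {"rows": [{"hand": 0, "delta_pos": [0.3, -0.03, -0.03], "twist": [0, 0, 0]}, {"hand": 0, "delta_pos": [0.3, 0, 0], "twist": [0, 0, 0]}, {"hand": 0, "delta_pos": [0.3, 0, 0], "twist": [0, 0, 0]}]}}

```text
time_s: 28.8
position: [0.5231, 0.2826, 0.174]
eef_rot: [-0.12, 0.697, 0.116, 0.697]
wrist_force: [0.8, -1.4, -1.2]
finger_gap: 0.0273
```

```bash
python3 st.py w .5235 .2825 .1242 19.3;python3 cap.py wrist wrx 270 160 100 110 6
```

```text
t 28.80 pos [0.5231 0.2826 0.174 ] jig [-0.0428  0.3259] yaw 19.20 rel jig 10.83 tilt [-1.0e+00 -5.5e-03 -4.0e-04] q [-1.001  0.481  0.596  1.756 -0.307  1.001  0.045] F [ 0.8 -1.4 -1.2] gap 0.0273
target [0.5235 0.2825 0.1242] tool delta mm [49.77 -0.    0.37] units [ 2.488 -0.     0.018]
twist x units -0.0003 deg -0.1
```

View pics/wrxc.png

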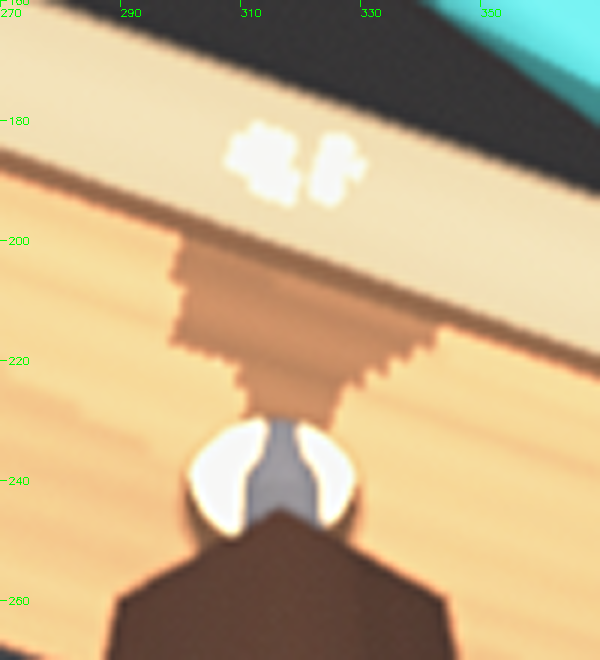

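Call:
{"method": "send_rows", "body": {"rows": [{"hand": 0, "delta_pos": [0.4, -0.03, 0], "twist": [0, 0, 0]}, {"hand": 0, "delta_pos": [0.5, 0, 0], "twist": [0, 0, 0]}, {"hand": 0, "delta_pos": [0.5, 0, 0], "twist": [0, 0, 0]}, {"hand": 0, "delta_pos": [0.5, 0, 0], "twist": [0, 0, 0]}]}}

```text
time_s: 29.25
position: [0.523, 0.2821, 0.1322]
eef_rot: [-0.12, 0.697, 0.116, 0.697]
wrist_force: [-0.5, -0.6, -0.6]
finger_gap: 0.0268
```

```bash
python3 st.py w .5235 .2825 .1242 19.3
```

```text
t 29.25 pos [0.523  0.2821 0.1322] jig [-0.043   0.3255] yaw 19.21 rel jig 10.84 tilt [-1.0e+00 -5.1e-03 -8.0e-04] q [-0.979  0.528  0.569  1.799 -0.343  0.917  0.076] F [-0.5 -0.6 -0.6] gap 0.0268
target [0.5235 0.2825 0.1242] tool delta mm [7.99 0.2  0.64] units [0.4   0.01  0.032]
twist x units -0.0002 deg -0.09
```

Call:
{"method": "send_rows", "body": {"rows": [{"hand": 0, "delta_pos": [0.15, 0, 0], "twist": [0, 0, 0]}, {"hand": 0, "delta_pos": [0.12, 0, 0], "twist": [0, 0, 0]}, {"hand": 0, "delta_pos": [0.1, 0, 0], "twist": [0, 0, 0]}, {"hand": 0, "delta_pos": [0.08, 0, 0], "twist": [0, 0, 0]}]}}

```text
time_s: 29.65
position: [0.5222, 0.2819, 0.1228]
eef_rot: [-0.12, 0.698, 0.116, 0.696]
wrist_force: [-9.2, -4.8, 28.0]
finger_gap: 0.0277
```

```bash
python3 st.py w .5235 .2825 .1242 19.3; python3 cap.py side wry 255 120 100 100 6
```

```text
t 29.65 pos [0.5222 0.2819 0.1228] jig [-0.0438  0.3253] yaw 19.22 rel jig 10.85 tilt [-1.     -0.0044 -0.0034] q [-0.973  0.539  0.562  1.807 -0.352  0.901  0.083] F [-9.2 -4.8 28. ] gap 0.0277
target [0.5235 0.2825 0.1242] tool delta mm [-1.39  0.14  1.44] units [-0.07   0.007  0.072]
twist x units -0.0002 deg -0.08
```

View pics/wryc.png

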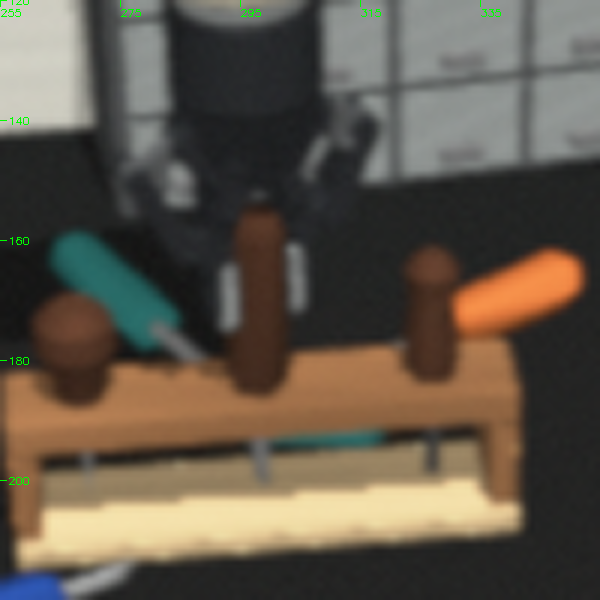

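Call:
{"method": "send_rows", "body": {"rows": [{"hand": 0, "delta_pos": [-0.06, 0, 0.03], "twist": [0, 0, 0]}, {"hand": 0.4, "delta_pos": [0, 0, 0], "twist": [0, 0, 0]}, {"hand": 0.65, "delta_pos": [0, 0, 0], "twist": [0, 0, 0]}, {"hand": 0.7, "delta_pos": [0, 0, 0], "twist": [0, 0, 0]}, {"hand": 0.7, "delta_pos": [0, 0, 0], "twist": [0, 0, 0]}, {"hand": 0.7, "delta_pos": [0, 0, 0], "twist": [0, 0, 0]}]}}

```text
time_s: 30.3
position: [0.524, 0.2827, 0.1256]
eef_rot: [-0.119, 0.697, 0.117, 0.697]
wrist_force: [0.5, 0.2, 0.5]
finger_gap: 0.0598
```

```bash
python3 st.py; python3 cap.py wrist wrz
```

```text
t 30.30 pos [0.524  0.2827 0.1256] jig [-0.042   0.3258] yaw 19.21 rel jig 10.84 tilt [-1.0e+00 -3.2e-03 -1.0e-04] q [-0.973  0.537  0.563  1.803 -0.351  0.904  0.082] F [0.5 0.2 0.5] gap 0.0598
```

View pics/wrz.png

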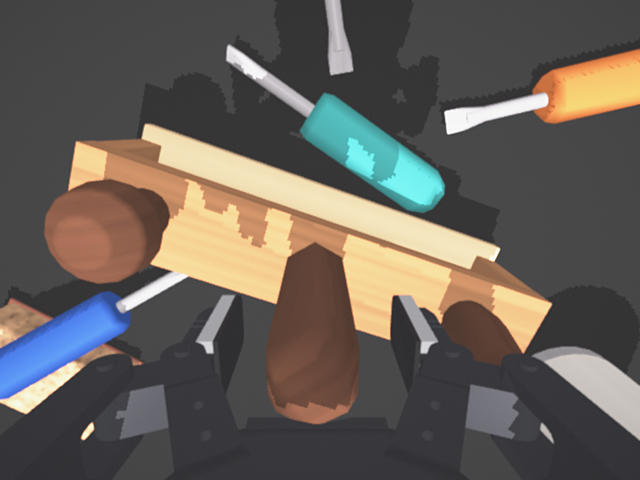

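Released and standing clear between the fingers; rise straight up, then move toward the jig for a final check.

Call:
{"method": "send_rows", "body": {"rows": [{"hand": 0.7, "delta_pos": [-0.5, 0, 0], "twist": [0, 0, 0]}, {"hand": 0.7, "delta_pos": [-0.9, 0, 0], "twist": [0, 0, 0]}, {"hand": 0.7, "delta_pos": [-1, 0, 0], "twist": [0, 0, 0]}, {"hand": 0.7, "delta_pos": [-1, 0, 0], "twist": [0, 0, 0]}, {"hand": 0.7, "delta_pos": [-1, 0, 0], "twist": [0, 0, 0]}, {"hand": 0.7, "delta_pos": [-1, 0, 0], "twist": [0, 0, 0]}, {"hand": 0.7, "delta_pos": [-1, -0.5, 0], "twist": [0, 0, 0]}, {"hand": 0.7, "delta_pos": [0, -1, 0], "twist": [0, 0, 0]}, {"hand": 0.7, "delta_pos": [0, -1, 0], "twist": [0, 0, 0]}, {"hand": 0.7, "delta_pos": [0, -1, 0], "twist": [0, 0, 0]}, {"hand": 0.7, "delta_pos": [0, -1, 0], "twist": [0, 0, 0]}, {"hand": 0.7, "delta_pos": [0, -1, 0], "twist": [0, 0, 0]}, {"hand": 0.7, "delta_pos": [0, -1, 0], "twist": [0, 0, 0]}]}}

```text
time_s: 31.65
position: [0.5676, 0.159, 0.2682]
eef_rot: [-0.12, 0.695, 0.119, 0.699]
wrist_force: [0.7, 0.9, -0.5]
finger_gap: 0.06
```

```bash
python3 st.py; python3 cap.py wrist z1; python3 cap.py side z2 240 130 170 190 3;python3 cap.py scene z3
```

```text
t 31.65 pos [0.5676 0.159  0.2682] jig [-0.0168  0.1971] yaw 19.49 rel jig 11.13 tilt [-1.     -0.0019  0.0047] q [-0.833  0.385  0.662  1.653 -0.25   1.186  0.227] F [ 0.7  0.9 -0.5] gap 0.0600
```

View pics/z1.png

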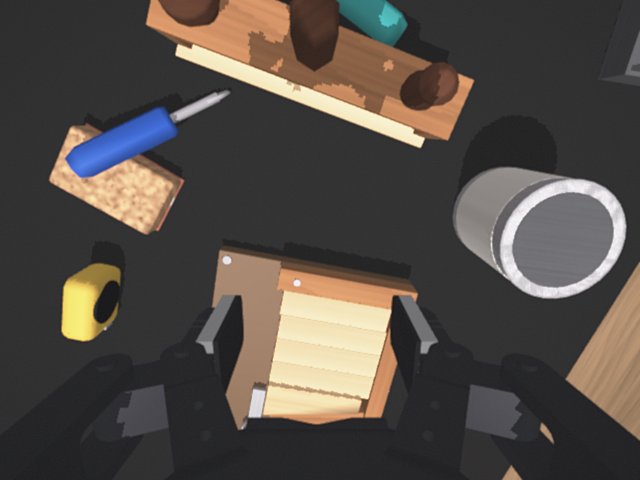

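View pics/z2c.png

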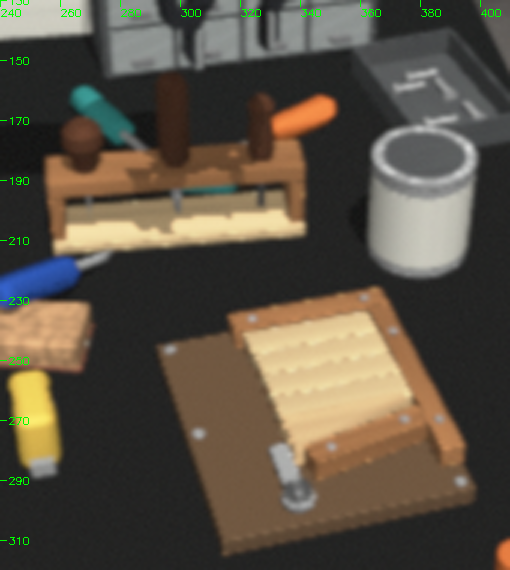

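View pics/z3.png

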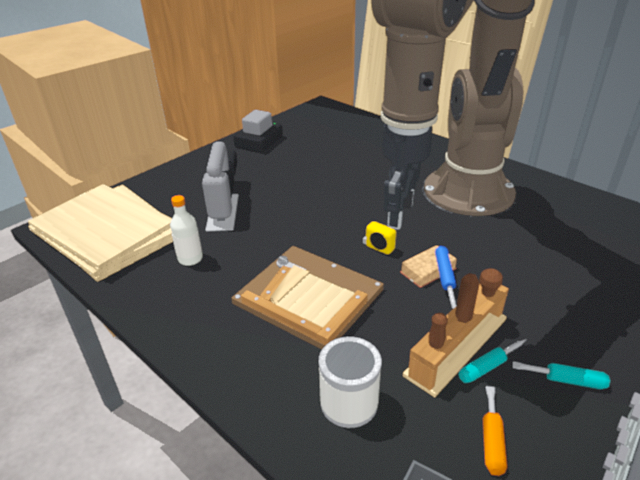

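```bash
python3 -c "
from plant import arm
print(arm.hand_in(), arm.get_state()['time_s'])"
```

```text
the job is handed in; nothing more can be done
the job is handed in; nothing more can be done
```

The job is done and handed in, after about 32 s of the 64 s allowed; no verdict came back.

- **Slats:** I pushed the slat that stood out to the back fence and nudged two neighbours up with it. Their near ends then measured x ≈ -0.030 m in the jig frame.
- **Wedge:** I drove it home with up to about 30 N, and it stopped hard. An overhead picture put it flush (x ≈ -0.029 m). An earlier oblique view had read about 2 mm short; I trusted the overhead one.
- **Turn-button:** I took the six-sided screwdriver from the middle hole and set its blade in the slot, with about 9–12 N of down force. I turned it clockwise until it met the stop. The tongue now lies parallel to the wedge's end, within about 2° in the picture.
- **Screwdriver:** It is back in the middle hole, upright with its handle on the rack's top. The gripper is open and about 0.12 m away, touching nothing.
- **Other things:** The last pictures show the other tools and bystanders where they were. The coloured look-alike screwdrivers, which stood at the start, toppled over by themselves. The blue one now leans on the sanding block, which does not appear to have moved.

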